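# Pass primed heel blocks under the cobbler's lamp bridge

### The arm

A 6-joint arm with a two-finger parallel gripper is mounted at the origin on the work surface. World frame = base frame: x ahead of the robot, y to its left, z up, the work surface at z = 0. Lengths are in m, angles in rad, forces in N, time in s.
With the tool pointing down it reaches from about 0.35 to 0.775 m from the base axis. Payload 5.5 kg.
Tool frame: the origin (TCP) lies at the very end of the fingers, on their centre line; the grasp point (between the pads) lies env.hold_point_z behind it (env.hold_point_z is the distance from the TCP to the grasp point, in m); z points along the fingers, y is the line along which they close (so a half turn about z gives the same grasp; the last joint's range is limited). The gripper opens to 85 mm and grips with 20 to 120 N. Pads are 22 mm wide; open, the fingers measure 114 mm over their backs; the gripper's body (76 mm by 85 mm) begins 54 mm behind the grasp point. The pads swing forward as they close: fully open they stand 13 mm farther back than shut.
Start: joints at [-1.304, 0.313, 0.046, 1.304, 0, 1.431], TCP at [0.228, -0.528, 0.2] pointing down, gripper open.
Joint ranges: [-2.76, 2.76], [-0.86, 1.69], [-1.03, 1.26], [-2.2, 2.34], [-1.47, 1.5], [-3.14, 3.14]. Speed limits (rad/s): [2.57, 2.57, 3.14, 3.14, 3.14, 3.14].

### API

Orientations are given as a unit quaternion [w, x, y, z].
In Python, from workcell import env gives the robot as it stands.
- The arm moves only by the tool carry_out, never from a script. Its argument "steps" is a list of rows, each a list of 3 entries, a list of its own where there are three numbers: the turn, a rotation vector about the tool's x, y, z in degrees, then the shift along the tool's x, y, z in cm, then the closure in counts, from 0 (fully open) to 255 (shut). A call has exactly 8 rows; each row is the pose to reach, as a shift and turn from the pose commanded when the call began, along the tool's axes at that moment; what a row does not reach only later rows make up. A row lasts 1/8 s, in which the tool goes at most 62.5 mm and 10.7 degrees, less where a joint would pass 70% of its speed; a pose out of reach is approached as far as the arm can. A call with a gripper value outside its range is refused whole. The fingers move at their own pace and stop on an object; "force" is the grip in N (left out, the last holds). Time passes only in rows, so rows that repeat a pose let the fingers close, or fill a call up. It gives the time, the measured TCP pose, the force, the opening and the grip force at its end, in the units of the state.
- env.get_state(): the state, without advancing time (a new reading comes with each control period).
- env.read_camera(name): name is "scene" or "top" or "wrist"; returns (picture, depth): 400x640x3 uint8, red, green, blue; 400x640 float32, m along the optical axis (not along the pixel's ray), 0 where there is no reading.
- env.get_calibration(name): a dict with "fx", "fy", "cx", "cy" (pixels), "D" ([k1, k2, p1, p2, k3] as OpenCV has them; the pictures are not rectified), "origin" and "orientation" of the camera in the world. Camera axes: x right, y up, looking along -z (the intrinsics and any distortion apply to the point x, -y, -z); pixel columns grow to the right and rows downward; lengths in m; the calibration is good to about 2 mm. A picture is of the moment at which its call begins: read the wrist's pose just before it. get_calibration takes no time and is no camera call; for the wrist camera it gives the pose at the moment of the call.
- env.hand_in(): hands the job in; it is judged then, once.
The state is a dict: "clock": time; "joint_pos": joint angles; "qvel": joint speeds; "tau": joint torques, N m; "tcp_pos": TCP position; "orientation": TCP orientation; "wrist_force": force on the tool from outside, world axes, zero at the start; "ft_torque": the same for the moment, N m; "finger_gap": finger opening in m; "grip_force": force on a finger pad.
Only numpy, scipy, OpenCV 4.12 (cv2) and the standard library are available. Lean on these libraries where they do the work, as an engineer would, in place of code of your own. Each camera call takes 0.05 s, during which the arm holds its last target. There are 200 camera calls.

### The job

Lay every leather heel block from the right-hand cork board flat on the plywood tray, side by side, and push the tray along its channel until it is centred under the lamp hood, with the dial still off. Turn the dial to the single-bar mark, leave it there for at least five seconds and turn it back to the ring mark (off), and only then draw the tray out of the hood's other end (the robot's left), wholly clear of it, with all the heels still flat on it. Finally lay the heels flat, the same way up and well on, on the left-hand cork board; leave the tray where it came out, and leave the glue tin, hammer and brush alone.

Things in the scene. Friction and masses are not known exactly. Their poses are not given: they have to be found in the camera images.
- bridge: Fixed lamp station. Origin on the table at the tunnel's middle; its y runs along the channel (about world y). Channel floor 6 mm thick, y -360 to 360 mm, open at both ends; a rail on each side (inner faces at x -45 and 45, outer at -53 and 53, tops 18 mm above the table). Control box with the dial: 110 x 110 x 50 mm high, centred at x -145, y 0 (robot's side).
- hood (a point): Middle of the underside of the grey lamp hood that spans the channel, 45 mm above the table, above the bridge's origin; axes as the bridge's. The hood reaches 80 mm either way along y and 68 mm in x; its flat top is 78 mm above the table, its tunnel side walls stand from |x| 53 to 68 mm.
- tray: Loose plywood tray, 84 mm wide (x), 236 long (y), 0.22 kg, in the channel with 3 mm play to each rail, starting on the hood's -y side (robot's right). Origin: centre of underside (6 mm above the table). Floor top 8 mm above it; a 6 mm thick rim on each long side rises 5 mm more (72 mm between rims). Stays where left.
- lead_tab (a point): Top centre of the dark wooden grip tab at the tray's +y end, 30 mm above the tray's underside. The tab is 36 mm wide in x, 14 mm in y (y 104 to 118 mm in the tray, flush with its end), and stands 22 mm above the tray floor. A like tab stands at the -y end; 208 mm between them for heels. With the tray centred under the hood both tabs stick out of it.
- dial_grip (a point): Middle of the dial's grip bar, on the vertical turning axis, 82 mm above the table. The grey bar is 52 mm long, 14 mm thick, its top 7 mm above this point, and stands on a round skirt of radius 28 mm whose top is 23 mm below this point. The frame turns with the dial: x along the bar, white pointer line at the -x end.
- dial (a joint): Dial angle in rad, growing clockwise seen from above: 0 = off (white ring mark), 0.8 = single white bar (pointer along the bridge's -x, to the robot), 1.6 = two bars. A spring detent holds at each of the three (about 0.1 N m to pass between); let go, it settles in the nearest. Starts at off.
- in_board: Thin fixed cork board on the robot's right, on which the heels start: 140 mm (x) by 250 mm (y), 3 mm thick, flat on the table. Origin: centre of underside.
- out_board: Thin fixed cork board on the robot's left, empty at the start: 140 mm (x) by 250 mm (y), 3 mm thick, flat on the table. Origin: centre of underside.
- heel_a: A heel block, one of two to four alike: stacked brown leather, D-shaped in plan, 60 mm long in its x (flat face at x 30, round back of radius 18 at x -30), 36 mm wide in y, 22 high, 0.06 kg. Origin: centre of underside. Starts flat on the table on the robot's side of the channel. Goes lengthwise across the tray (60 mm between rims 72 apart), so that four lie side by side in a row.
- heel_b: A heel block, one of two to four alike: stacked brown leather, D-shaped in plan, 60 mm long in its x (flat face at x 30, round back of radius 18 at x -30), 36 mm wide in y, 22 high, 0.06 kg. Origin: centre of underside. Starts flat on the table on the robot's side of the channel. Goes lengthwise across the tray (60 mm between rims 72 apart), so that four lie side by side in a row.
- heel_c: A heel block, one of two to four alike: stacked brown leather, D-shaped in plan, 60 mm long in its x (flat face at x 30, round back of radius 18 at x -30), 36 mm wide in y, 22 high, 0.06 kg. Origin: centre of underside. Starts flat on the table on the robot's side of the channel. Goes lengthwise across the tray (60 mm between rims 72 apart), so that four lie side by side in a row.
- heel_d: A heel block, one of two to four alike: stacked brown leather, D-shaped in plan, 60 mm long in its x (flat face at x 30, round back of radius 18 at x -30), 36 mm wide in y, 22 high, 0.06 kg. Origin: centre of underside. Starts flat on the table on the robot's side of the channel. Goes lengthwise across the tray (60 mm between rims 72 apart), so that four lie side by side in a row.
- glue_tin: Bystander: closed tin with a yellow label, 80 mm across, 75 mm high, upright, loose on the table beyond the channel. Origin: centre of the underside. To be left alone.
- hammer: Bystander: small hammer, 200 mm long, wooden handle, loose on the table beyond the channel. Origin: centre of the underside. To be left alone.
- brush: Bystander: brush, 200 mm long, wooden handle, loose on the table beyond the channel. Origin: centre of the underside. To be left alone.
Things that resemble listed ones, but are neither listed nor needed, are in the scene too. Leave any purple or yellow look-alike of the heel_b alone.

How it is judged:
By the outcome, as a careful person would: the job done as asked, in the order asked, and still so for the second after the job is handed in, with the robot touching nothing.
Of heel_a, heel_b, heel_c, heel_d only 2 to 4 are there at a start; the rules pass over those that are not, and their reading is None.
At some moment in a run one of heel_a, heel_b, heel_c, heel_d may be knocked a few centimetres aside while the robot is not near it.
Once in a run the grip may slacken for a moment while it holds something.
It also fails if it takes over 210 s, if anything falls off the work surface, if the arm or the gripper's body presses on something with over 40 N, if the wrist force passes 120 N, or if a joint passes its speed limit or range.

## Working session

There is one attempt and no reset: what is moved stays moved. The work goes in short steps, Python scripts to look and compute and a tool call to move; the robot and the scene stay as the last step left them, time stands still between calls to the robot, and variables do not carry over. Pictures are saved under pics/ and viewed, at most 14 in all, crops included, and the job is handed in when it is done.

Besides the shell and the picture viewer there is one more tool, called after "Call:" by a JSON object that holds its "method" and its "body", one argument or row to a line. carry_out: Moves the arm, as the interface text tells. Its arguments: {"type":"object","properties":{"steps":{"type":"array","items":{"type":"array"}},"force":{"type":"number"}},"required":["steps"]}

```bash
mkdir -p pics; ls; cat > h.py <<'E'
import numpy as np, cv2
from scipy.spatial.transform import Rotation as R
from workcell import env
def q2R(q): return R.from_quat([q[1],q[2],q[3],q[0]])
def grab(name,fn=None):
    cal=env.get_calibration(name); im,d=env.read_camera(name)
    if fn: cv2.imwrite('pics/'+fn,im[:,:,::-1])
    return im,d,cal
def rays(cal,uv):
    K=np.array([[cal['fx'],0,cal['cx']],[0,cal['fy'],cal['cy']],[0,0,1.]])
    p=cv2.undistortPoints(np.array(uv,float).reshape(-1,1,2),K,np.array(cal['D'],float)).reshape(-1,2)
    v=np.c_[p[:,0],-p[:,1],-np.ones(len(p))]
    return q2R(cal['orientation']).apply(v)
def onplane(cal,uv,z):
    v=rays(cal,uv); o=np.array(cal['origin']); return o+v*((z-o[2])/v[:,2])[:,None]
def proj(cal,P):
    K=np.array([[cal['fx'],0,cal['cx']],[0,cal['fy'],cal['cy']],[0,0,1.]])
    c=q2R(cal['orientation']).inv().apply(np.atleast_2d(P)-np.array(cal['origin']))
    c=c*[1,-1,-1]
    return cv2.projectPoints(c,np.zeros(3),np.zeros(3),K,np.array(cal['D'],float))[0].reshape(-1,2)
def plan(pos,yawdeg=None):
    """shift (cm) and turn (deg about tool z) from present pose to world pos; yaw = world dir of tool y, mod 180"""
    s=env.get_state(); r=q2R(s['orientation']); 
    d=r.inv().apply(np.array(pos)-s['tcp_pos'])*100
    y=r.apply([0,1,0]); cur=np.degrees(np.arctan2(y[1],y[0]))
    out=[np.round(d,2).tolist()]
    if yawdeg is not None:
        out.append(round(-(((yawdeg-cur)+90)%180-90),1))
    return out
E
python3 - <<'E'
from h import *
s=env.get_state(); print(s, env.hold_point_z)
for n in('top','scene'):
    im,d,c=grab(n,n+'0.png'); print(n,c)
E
```

```text
pics
{'clock': 0.0, 'joint_pos': array([-1.30361140e+00,  3.13976452e-01,  4.49926786e-02,  1.30361043e+00,
       -2.18677654e-05,  1.43120965e+00]), 'qvel': array([ 0.0002287 ,  0.00038059, -0.00216177, -0.00049551, -0.00159195,
        0.00128309]), 'tau': array([-2.20888701e-04, -4.80617201e+01,  2.98540163e+01,  1.88584614e-02,
       -2.32278690e-04,  4.70221579e-06]), 'tcp_pos': array([ 0.22733714, -0.52753367,  0.19862816]), 'orientation': array([-8.96410379e-04,  9.79387908e-01,  2.01986427e-01, -6.82240894e-05]), 'wrist_force': array([-0.0586878 , -0.47668159,  0.02277005]), 'ft_torque': array([ 0.01792478, -0.02116033,  0.01031997]), 'grip_force': 0.0, 'finger_gap': 0.08547945730660018} 0.0187
top {'fx': 419.2469034362412, 'fy': 419.2469034362412, 'cx': 319.4445971271704, 'cy': 199.99616004787126, 'D': array([-0.0793668,  0.       ,  0.       ,  0.       ,  0.       ]), 'origin': array([ 0.3395902 , -0.09400915,  1.03700958]), 'orientation': array([-0.70238579, -0.06703959,  0.07125956,  0.7050404 ])}
scene {'fx': 485.35605272611616, 'fy': 485.35605272611616, 'cx': 320.94522329147884, 'cy': 194.96066976150055, 'D': array([0.04786986, 0.        , 0.        , 0.        , 0.        ]), 'origin': array([ 1.10644938, -0.26476615,  1.10068113]), 'orientation': array([0.76629179, 0.21209882, 0.1659588 , 0.58332552])}
```

View pics/top0.png

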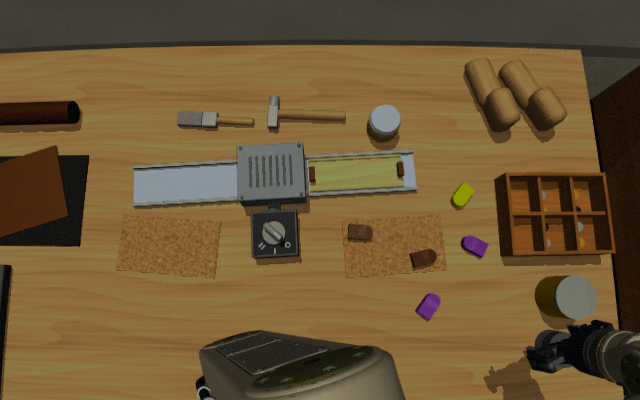

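View pics/scene0.png

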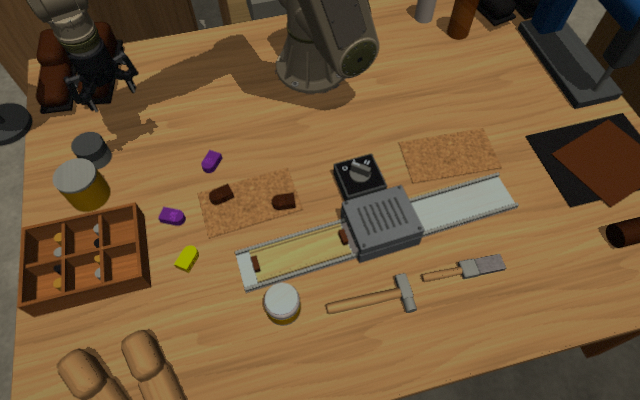

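Top view: brown heels lie at (360,233) and (424,259) on the right-hand board. The purple blocks at (430,307) and (475,246) and the yellow one at (463,195) are look-alikes to leave alone. The tray tabs are at (312,174) and (401,170), the hood at (271,172) and the dial at (274,232).

```bash
cat > m.py <<'E'
from h import *
def heels(im,cal,box,z,n=4,dark=110):
    x0,y0,x1,y1=box; hsv=cv2.cvtColor(im,cv2.COLOR_RGB2HSV)
    m=((im.max(2)<dark)&(hsv[:,:,1]>90)&((hsv[:,:,0]<18)|(hsv[:,:,0]>170))).astype(np.uint8)
    k=np.zeros_like(m); k[y0:y1,x0:x1]=m[y0:y1,x0:x1]
    k=cv2.morphologyEx(k,cv2.MORPH_OPEN,np.ones((3,3)))
    cs,_=cv2.findContours(k,cv2.RETR_EXTERNAL,cv2.CHAIN_APPROX_NONE); out=[]
    for c in cs:
        if cv2.contourArea(c)<60: continue
        P=onplane(cal,c.reshape(-1,2),z)[:,:2]
        (cx,cy),(w,h),a=cv2.minAreaRect((P*1000).astype(np.float32))
        a=a if w>h else a+90
        out.append((c.reshape(-1,2).mean(0).round(),round(cx),round(cy),round(max(w,h)),round(min(w,h)),round(a,1)))
    return out
E
python3 - <<'E'
from m import *
im,d,c=grab('top')
print('boardheels',*heels(im,c,(340,212,450,280),.02),sep='\n')
print('tabs',*heels(im,c,(306,155,418,195),.036,dark=140),sep='\n')
sc,d2,c2=grab('scene')
# heights top
for n,uv,z in [('hoodcorners',[(237,147),(303,143),(306,198),(239,204)],.078),('chan ends L',[(134,168),(135,206)],.018),('chan ends R',[(414,151),(416,193)],.018),('box',[(251,213),(297,209),(300,256),(253,260)],.05),('dial',[(274,233)],.089),
 ('in',[(342,218),(440,214),(446,269),(344,277)],.003),('out',[(120,216),(221,219),(217,277),(116,270)],.003)]:
    print(n,(onplane(c,uv,z)[:,:2]*1000).round().tolist())
big=np.vstack([cv2.resize(im[210:275,330:455],(750,390),interpolation=cv2.INTER_CUBIC)])
cv2.imwrite('pics/crop1.png',big[:,:,::-1])
big=cv2.resize(im[130:275,230:420],(760,580),interpolation=cv2.INTER_CUBIC)
cv2.imwrite('pics/crop2.png',big[:,:,::-1])
E
```

```text
boardheels
(array([422., 259.]), 396, -352, 66, 43, 103.3)
(array([359., 233.]), 460, -198, 61, 42, 89.7)
tabs
(array([400., 168.]), 617, -300, 34, 14, 3.6)
hoodcorners [[660.0, 97.0], [669.0, -61.0], [535.0, -69.0], [521.0, 87.0]]
chan ends L [[627.0, 372.0], [528.0, 361.0]]
chan ends R [[669.0, -343.0], [559.0, -342.0]]
box [[504.0, 63.0], [514.0, -47.0], [402.0, -54.0], [393.0, 56.0]]
dial [[452.0, 3.0]]
in [[499.0, -157.0], [508.0, -404.0], [371.0, -411.0], [354.0, -160.0]]
out [[505.0, 405.0], [497.0, 146.0], [354.0, 150.0], [369.0, 405.0]]
```

View pics/crop2.png

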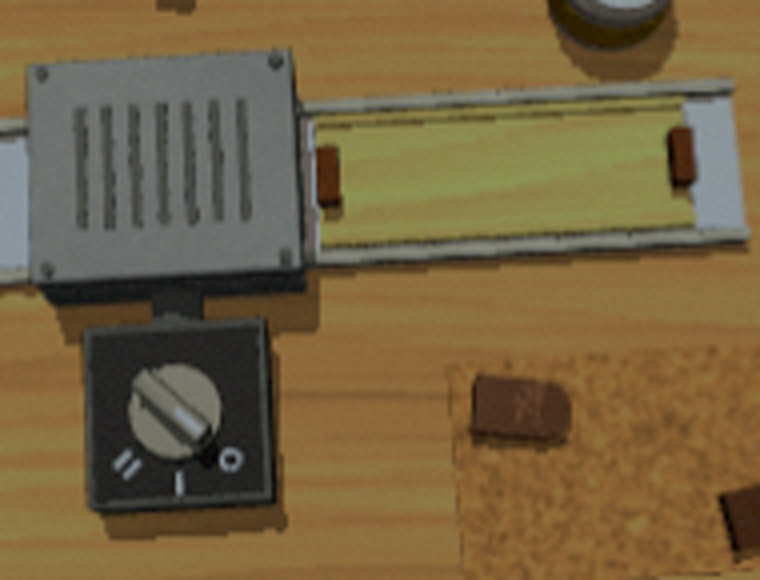

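View pics/crop1.png

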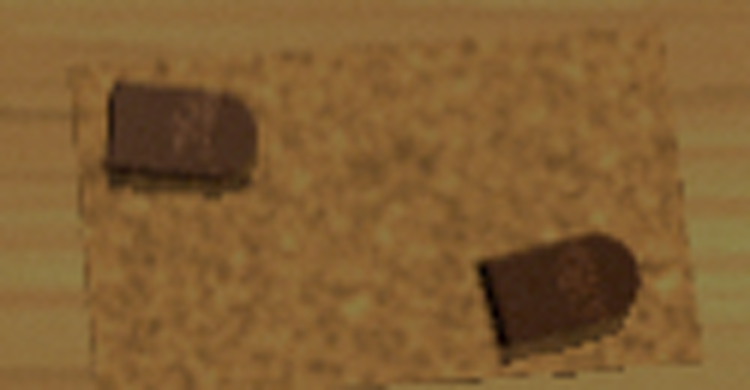

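```bash
python3 - <<'E'
from h import *
print(plan((.460,-.198,.13),0)); print(plan((.460,-.198,.13),90))
E
```

```text
[[34.41, -21.08, 6.92], np.float64(-66.7)]
[[34.41, -21.08, 6.92], np.float64(23.3)]
```

Call:
{"method": "carry_out", "body": {
  "steps": [
    [[0,0,-10],[5.7,-3.5,1.2],0],
    [[0,0,-20],[11.4,-7,2.3],0],
    [[0,0,-30],[17.1,-10.5,3.5],0],
    [[0,0,-40],[22.8,-14,4.6],0],
    [[0,0,-50],[28.5,-17.5,5.8],0],
    [[0,0,-60],[34.4,-21.1,6.9],0],
    [[0,0,-66.7],[34.4,-21.1,6.9],0],
    [[0,0,-66.7],[34.4,-21.1,6.9],0]
  ],
  "force": 50
}}

```text
clock: 1.2
tcp_pos: [0.4605, -0.1959, 0.1299]
orientation: [-0.001, 0.705, 0.709, -0.0]
wrist_force: [0.1, 0.2, -0.2]
finger_gap: 0.0853
grip_force: 0.0
```

```bash
python3 - <<'E'
from h import *
print(plan((.460,-.198,.13),0)); s=env.get_state();print(s['clock'],s['joint_pos'],s['tcp_pos'])
grab('wrist','w1.png')
E
```

```text
[[-0.21, -0.05, -0.01], np.float64(0.3)]
1.2 [-5.62843984e-01  2.04381445e-01 -2.72414887e-01  1.09525052e+00
  1.52743377e-04  1.00331820e+00] [ 0.46050211 -0.19588773  0.12987365]
```

View pics/w1.png

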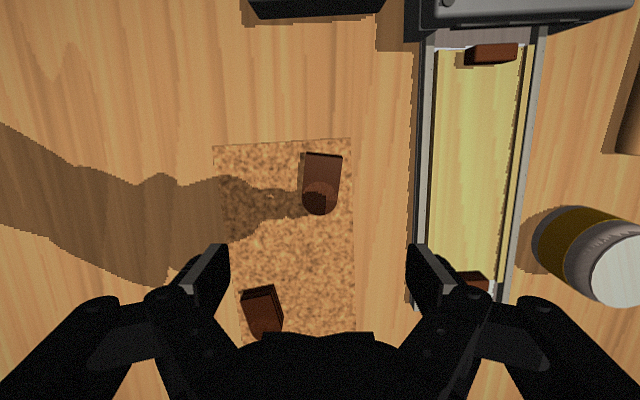

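```bash
python3 - <<'E'
from m import *
im,d,c=grab('wrist')
print(c['origin'])
for D in (70,95): print(*heels(im,c,(205,140,360,345),.025,dark=D),sep='\n')
print('A flat corners',onplane(c,[(306,153),(342,155),(339,212),(304,210)],.025).round(4)[:,:2].tolist())
print('A depth z chk',onplane(c,[(321,183)],.025), d[183,321])
print('B',onplane(c,[(243,292),(275,287),(262,289)],.025).round(4)[:,:2].tolist())
print('lead tab',onplane(c,[(467,47),(516,43)],.036).round(4)[:,:2].tolist())
print('in corners',onplane(c,[(214,146),(350,138)],.003).round(4)[:,:2].tolist())
print('rail tops inner', onplane(c,[(425,240),(508,240),(433,70),(533,70)],.018).round(4)[:,:2].tolist())
cv2.imwrite('pics/c3.png',cv2.resize(im[135:345,200:370],(680,600)[::1],interpolation=cv2.INTER_CUBIC)[:,:,::-1])
E
```

```text
[ 0.46059849 -0.12660208  0.3044787 ]
(array([263., 301.]), 400, -332, 47, 41, 100.3)
(array([314., 202.]), 456, -215, 23, 22, 0.2)
(array([262., 305.]), 402, -341, 66, 42, 103.2)
(array([321., 178.]), 463, -195, 62, 36, 82.1)
A flat corners [[0.4494, -0.1661], [0.4832, -0.1679], [0.4817, -0.2246], [0.447, -0.2226]]
A depth z chk [[ 0.46364703 -0.19501786  0.025     ]] 0.2888975
B [[0.3802, -0.3163], [0.415, -0.3099], [0.4009, -0.3124]]
lead tab [[0.583, -0.0768], [0.623, -0.0735]]
in corners [[0.3559, -0.1624], [0.4926, -0.1541]]
rail tops inner [[0.573, -0.2578], [0.6602, -0.2576], [0.5633, -0.0924], [0.6532, -0.0919]]
```

Call:
{"method": "carry_out", "body": {
  "steps": [
    [[0,0,2],[-0.1,0.45,3],0],
    [[0,0,2],[-0.1,0.45,6],0],
    [[0,0,2],[-0.1,0.45,9],0],
    [[0,0,2],[-0.1,0.45,11],0],
    [[0,0,2],[-0.1,0.45,12],0],
    [[0,0,2],[-0.1,0.45,12.5],0],
    [[0,0,2],[-0.1,0.45,12.5],0],
    [[0,0,2],[-0.1,0.45,12.5],0]
  ]
}}

```text
clock: 2.3
tcp_pos: [0.465, -0.1997, 0.0063]
orientation: [0.001, 0.719, 0.695, 0.0]
wrist_force: [-0.6, 0.1, 0.2]
finger_gap: 0.0854
grip_force: 0.0
```

Call:
{"method": "carry_out", "body": {
  "steps": [
    [[0,0,0],[0,0,0],255],
    [[0,0,0],[0,0,0],255],
    [[0,0,0],[0,0,0],255],
    [[0,0,0],[0,0,0],255],
    [[0,0,0],[0,0,0],255],
    [[0,0,0],[0,0,0],255],
    [[0,0,0],[0,0,0],255],
    [[0,0,0],[0,0,0],255]
  ]
}}

```text
clock: 3.3
tcp_pos: [0.4644, -0.1992, 0.0055]
orientation: [0.0, 0.719, 0.695, -0.0]
wrist_force: [-0.3, -0.4, 0.4]
finger_gap: -0.0003
grip_force: 0.0
```

```bash
python3 - <<'E'
from m import *
im,d,c=grab('wrist','w2.png'); t,_,ct=grab('top')
print(*heels(t,ct,(330,205,460,310),.02),sep='\n')
a=cv2.resize(t[200:320,320:480],(640,480)); cv2.imwrite('pics/t2.png',np.hstack([cv2.resize(im,(400,250)),cv2.resize(t[195:320,330:490],(320,250))])[:,:,::-1])
E
```

```text
(array([403., 295.]), 310, -299, 35, 23, 21.8)
(array([422., 259.]), 395, -352, 66, 43, 101.8)
```

View pics/t2.png

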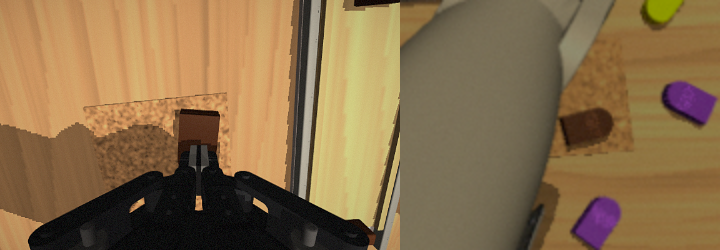

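```bash
python3 - <<'E'
from m import *
im,d,c=grab('wrist')
s=env.get_state(); print(s['tcp_pos'],s['wrist_force'],c['origin'],q2R(c['orientation']).as_matrix()[:,2])
print(*heels(im,c,(270,160,360,260),.025,dark=120),sep='\n')
v=rays(c,[(318,200)]); 
f=-q2R(c['orientation']).as_matrix()[:,2]
for uv in [(318,200),(300,185),(320,220),(300,230),(250,180),(318,260),(318,245)]:
    v=rays(c,[uv])[0]; print(uv,np.array(c['origin'])+v/(v@f)*d[uv[1],uv[0]])
cv2.imwrite('pics/c4.png',cv2.resize(im[140:340,200:440],(720,600))[:,:,::-1])
E
```

```text
[ 0.46446184 -0.19926412  0.00551167] [-0.07581917 -0.27269316  0.06962405] [ 0.4673898  -0.12866769  0.17979231] [0.01003437 0.27647606 0.96096842]
(array([312., 211.]), 464, -187, 50, 40, 86.0)
(318, 200) [ 0.46588304 -0.17650125  0.02361518]
(300, 185) [ 0.45651658 -0.16745298  0.02460139]
(320, 220) [ 0.46661701 -0.18739961  0.0257836 ]
(300, 230) [ 0.45520074 -0.19346298  0.02457882]
(250, 180) [ 0.42466934 -0.16872466  0.00279892]
(318, 260) [ 0.46546721 -0.18786913  0.0701859 ]
(318, 245) [ 0.46547147 -0.18803577  0.05584095]
```

View pics/c4.png

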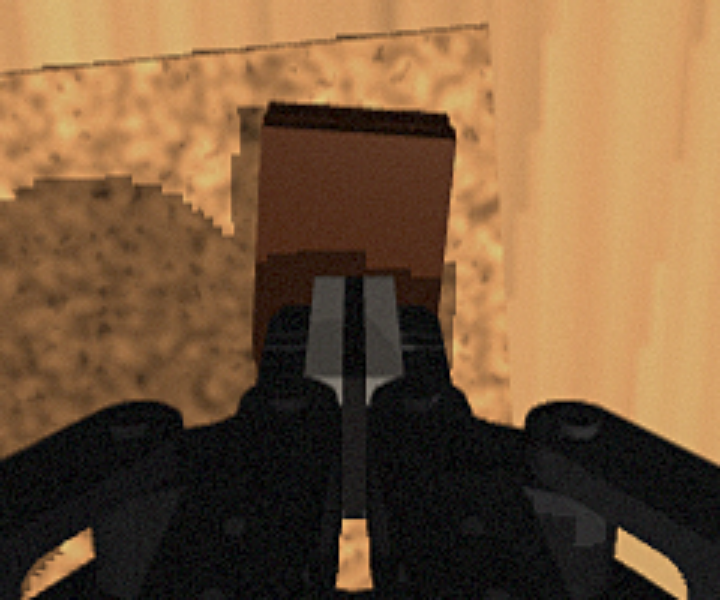

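```bash
python3 - <<'E'
from m import *
im,d,c=grab('wrist'); print(c['origin'],env.get_state()['tcp_pos'])
f=-q2R(c['orientation']).as_matrix()[:,2]
for uv in [(290,182),(350,185),(307,234),(309,240),(326,234),(328,240),(308,250),(308,260),(318,240),(288,245),(317,320),(295,245),(349,235)]:
    v=rays(c,[uv])[0]; print(uv,(np.array(c['origin'])+v/(v@f)*d[uv[1],uv[0]]).round(4))
E
```

```text
[ 0.46739041 -0.12866721  0.1797946 ] [ 0.46446231 -0.19926589  0.00548028]
(290, 182) [ 0.4512 -0.1656  0.0246]
(350, 185) [ 0.4835 -0.1688  0.023 ]
(307, 234) [ 0.4601 -0.1873  0.0447]
(309, 240) [ 0.4612 -0.1878  0.0507]
(326, 234) [ 0.4694 -0.1877  0.0446]
(328, 240) [ 0.4702 -0.188   0.0509]
(308, 250) [ 0.4612 -0.1872  0.0622]
(308, 260) [ 0.4614 -0.1874  0.0708]
(318, 240) [ 0.4655 -0.1882  0.0501]
(288, 245) [ 0.4481 -0.2018  0.0259]
(317, 320) [ 0.462  -0.2715  0.0025]
(295, 245) [ 0.4543 -0.1912  0.0484]
(349, 235) [ 0.4847 -0.2065  0.0042]
```

Call:
{"method": "carry_out", "body": {
  "steps": [
    [[0,0,0],[0,0,-2],0],
    [[0,0,0],[0,0,-4],0],
    [[0,0,0],[0,0,-4],0],
    [[0,0,0],[0,0,-4],0],
    [[0,0,0],[0,0,-4],0],
    [[0,0,0],[0,0,-4],0],
    [[0,0,0],[0,0,-4],0],
    [[0,0,0],[0,0,-4],0]
  ]
}}

```text
clock: 4.5
tcp_pos: [0.4644, -0.1992, 0.0454]
orientation: [-0.0, 0.719, 0.695, -0.0]
wrist_force: [0.2, -0.0, 0.7]
finger_gap: 0.0853
grip_force: 0.0
```

```bash
python3 - <<'E'
from m import *
im,d,c=grab('wrist'); s=env.get_state(); print(c['origin'],s['tcp_pos'],s['finger_gap'])
f=-q2R(c['orientation']).as_matrix()[:,2]
O=np.array(c['origin'])
vv,uu=np.mgrid[200:330:2,180:460:2]; uv=np.c_[uu.ravel(),vv.ravel()]
v=rays(c,uv); P=O+v/(v@f)[:,None]*d[uv[:,1],uv[:,0]][:,None]
near=P[(P[:,2]>.035)]
for side in(-1,1):
    q=near[(near[:,0]-s['tcp_pos'][0])*side>.03]; o=np.argsort(q[:,2]); print(side,q[o[:6]].round(4).tolist())
S,_,cs=grab('scene'); p=proj(cs,s['tcp_pos'])[0].astype(int); print(p)
x,y=p; cr=cv2.resize(S[y-80:y+40,x-80:x+80],(800,600),interpolation=cv2.INTER_CUBIC); cv2.circle(cr,(400,400),4,(0,255,0),-1)
cv2.imwrite('pics/s3.png',cr[:,:,::-1])
E
```

```text
[ 0.46736381 -0.12864556  0.21965755] [ 0.46441437 -0.19923857  0.04539474] 0.085318796237225
-1 [[0.4216, -0.204, 0.0895], [0.4218, -0.2045, 0.0905], [0.4222, -0.1936, 0.0909], [0.422, -0.1956, 0.091], [0.4225, -0.1914, 0.0911], [0.4219, -0.1966, 0.0911]]
1 [[0.5076, -0.202, 0.0905], [0.5074, -0.2008, 0.0907], [0.5079, -0.1922, 0.091], [0.5073, -0.1995, 0.091], [0.5078, -0.1931, 0.0913], [0.5075, -0.2058, 0.0914]]
[281 196]
```

View pics/s3.png

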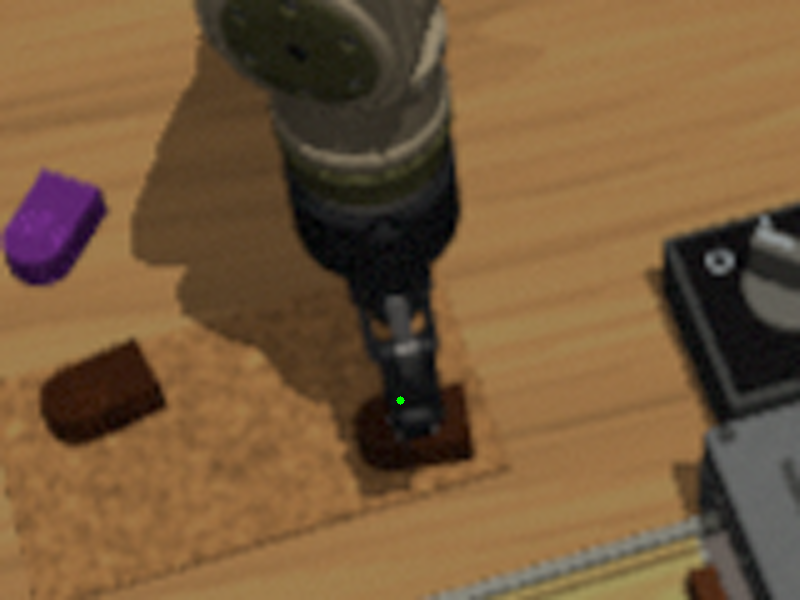

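```bash
python3 - <<'E'
from h import *
c=env.get_calibration('scene'); p0=np.array([281,196])
for z in (.045,.058,.075,.09):
  for x in (.421,.5076,.52): print(z,x,((proj(c,[x,-.199,z])[0]-p0)*5+400).round())
E
```

```text
0.045 0.421 [386. 333.]
0.045 0.5076 [424. 473.]
0.045 0.52 [430. 494.]
0.058 0.421 [384. 319.]
0.058 0.5076 [422. 461.]
0.058 0.52 [428. 482.]
0.075 0.421 [381. 301.]
0.075 0.5076 [420. 443.]
0.075 0.52 [426. 465.]
0.09 0.421 [379. 284.]
0.09 0.5076 [418. 428.]
0.09 0.52 [424. 449.]
```

Call:
{"method": "carry_out", "body": {
  "steps": [
    [[0,0,0],[0,0.1,2],0],
    [[0,0,0],[0,0.1,4],0],
    [[0,0,0],[0,0.1,5.5],0],
    [[0,0,0],[0,0.1,6.3],0],
    [[0,0,0],[0,0.1,7],0],
    [[0,0,0],[0,0.1,7.4],0],
    [[0,0,0],[0,0.1,7.7],0],
    [[0,0,0],[0,0.1,7.7],0]
  ]
}}

```text
clock: 5.6
tcp_pos: [0.4655, -0.1993, -0.0315]
orientation: [0.0, 0.719, 0.695, -0.0]
wrist_force: [0.0, -0.2, -0.6]
finger_gap: 0.0852
grip_force: 0.0
```

Call:
{"method": "carry_out", "body": {
  "steps": [
    [[0,0,0],[0,0,0],255],
    [[0,0,0],[0,0,0],255],
    [[0,0,0],[0,0,0],255],
    [[0,0,0],[0,0,0],255],
    [[0,0,0],[0,0,0],255],
    [[0,0,0],[0,0,0],255],
    [[0,0,0],[0,0,0],255],
    [[0,0,0],[0,0,0],255]
  ]
}}

```text
clock: 6.6
tcp_pos: [0.4672, -0.2004, -0.0296]
orientation: [0.002, 0.719, 0.695, 0.0]
wrist_force: [-0.6, 0.2, 11.3]
finger_gap: 0.0352
grip_force: 56.0
```

Call:
{"method": "carry_out", "body": {
  "steps": [
    [[0,0,0],[0,0,-3],255],
    [[0,0,0],[0,0,-7],255],
    [[0,0,0],[0,0,-10],255],
    [[0,0,-10],[0.6,1.5,-10],255],
    [[0,0,-20],[1.2,3,-10],255],
    [[0,0,-30],[2,5,-10],255],
    [[0,0,-40],[3,7,-10],255],
    [[0,0,-45],[3,7,-10],255]
  ]
}}

```text
clock: 7.6
tcp_pos: [0.5378, -0.1712, 0.0685]
orientation: [0.0, 0.396, 0.918, 0.0]
wrist_force: [-0.4, -0.4, -0.5]
finger_gap: 0.0351
grip_force: 50.4
```

```bash
python3 - <<'E'
from h import *
print(plan((.611,-.146,.07),93)); s=env.get_state(); print(s['finger_gap'],s['joint_pos'])
E
```

```text
[[-3.19, 7.05, -0.15], np.float64(-49.7)]
0.03508631452147345 [-4.50481817e-01  3.64302707e-01 -2.12510949e-01  9.93176871e-01
  1.75045300e-04  3.64592330e-01]
```

Call:
{"method": "carry_out", "body": {
  "steps": [
    [[0,0,-10],[-0.6,1.5,0],255],
    [[0,0,-20],[-1.2,3,0],255],
    [[0,0,-30],[-2,4.5,0],255],
    [[0,0,-40],[-2.7,6,0],255],
    [[0,0,-49.7],[-3.2,7,0],255],
    [[0,0,-49.7],[-3.2,7,0],255],
    [[0,0,-49.7],[-3.2,7,0],255],
    [[0,0,-49.7],[-3.2,7,0],255]
  ]
}}

```text
clock: 8.6
tcp_pos: [0.6089, -0.1475, 0.0685]
orientation: [-0.0, -0.023, 1.0, -0.0]
wrist_force: [0.8, -0.8, -0.5]
finger_gap: 0.0351
grip_force: 50.4
```

```bash
python3 - <<'E'
from m import *
print(plan((.611,-.146,.07),93)); s=env.get_state(); print(s['finger_gap'],s['tcp_pos'])
im,d,c=grab('wrist','w5.png'); print(c['origin'])
E
```

```text
[[-0.22, 0.14, -0.15], np.float64(-0.4)]
0.03511848662847551 [ 0.60889518 -0.14752608  0.06848504]
[ 0.53944424 -0.15017096  0.24282653]
```

View pics/w5.png

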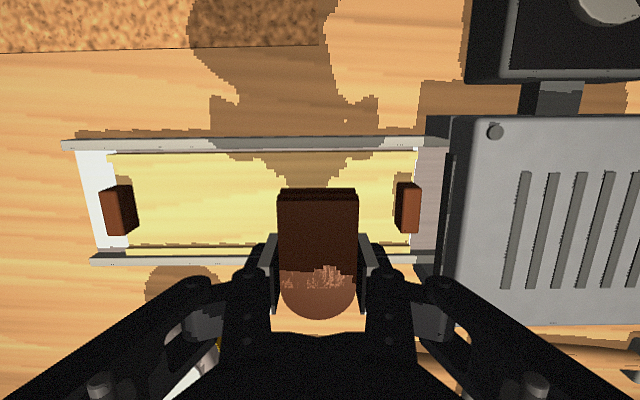

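```bash
python3 - <<'E'
from m import *
c=env.get_calibration('wrist')
f=lambda uv,z:(onplane(c,uv,z)*1000).round(1)[:,:2].tolist()
print('heel flat top corners',f([(277,200),(357,200)],.123))
print('tab tops L',f([(98,188),(127,186),(136,234),(106,236)],.036)[:], 'R',f([(396,183),(417,183),(419,231),(400,233)],.036))
print('rim edges near/far at cols',f([(120,153),(200,153),(380,151)],.019),f([(120,244),(200,245),(400,243)],.019))
print('rails inner', f([(80,151),(95,253)],.018), 'hood edge',f([(455,120),(445,320)],.078))
E
```

```text
heel flat top corners [[576.8, -165.6], [575.3, -132.0]]
tab tops L [[600.9, -305.9], [598.4, -284.7], [635.6, -282.8], [638.4, -305.8]] R [[587.3, -92.0], [586.6, -77.0], [623.3, -70.4], [625.5, -84.4]]
rim edges near/far at cols [[577.6, -297.7], [574.9, -237.2], [567.1, -102.1]] [[653.1, -308.0], [650.9, -242.0], [641.4, -77.9]]
rails inner [[577.6, -328.7], [663.0, -330.9]] hood edge [[541.4, -76.2], [668.1, -60.6]]
```

Call:
{"method": "carry_out", "body": {
  "steps": [
    [[0,0,0],[-0.15,-0.7,2],255],
    [[0,0,0],[-0.15,-0.7,4],255],
    [[0,0,0],[-0.15,-0.7,6],255],
    [[0,0,0],[-0.15,-0.7,7.2],255],
    [[0,0,0],[-0.15,-0.7,8],255],
    [[0,0,0],[-0.15,-0.7,8.4],255],
    [[0,0,0],[-0.15,-0.7,8.6],255],
    [[0,0,0],[-0.15,-0.7,8.6],255]
  ]
}}

```text
clock: 9.65
tcp_pos: [0.6116, -0.1544, -0.0171]
orientation: [0.0, -0.024, 1.0, -0.0]
wrist_force: [-0.6, 0.2, -0.1]
finger_gap: 0.0349
grip_force: 50.4
```

Call:
{"method": "carry_out", "body": {
  "steps": [
    [[0,0,0],[0,0,0],255],
    [[0,0,0],[0,0,0.1],255],
    [[0,0,0],[0,0,0.1],95],
    [[0,0,0],[0,0,0.1],95],
    [[0,0,0],[0,0,0.1],95],
    [[0,0,0],[0,0,-3],95],
    [[0,0,0],[0,0,-7],95],
    [[0,0,0],[0,0,-10],95]
  ]
}}

```text
clock: 10.65
tcp_pos: [0.6118, -0.1545, 0.0842]
orientation: [0.001, -0.024, 1.0, -0.0]
wrist_force: [0.7, 0.3, 0.6]
finger_gap: 0.0535
grip_force: 0.0
```

```bash
python3 - <<'E'
from m import *
s=env.get_state(); print(s['finger_gap'],s['tcp_pos'],s['clock'])
t,_,ct=grab('top')
print(*heels(t,ct,(310,155,460,280),.03),sep='\n')
im,d,c=grab('wrist')
print(*heels(im,c,(140,150,390,300),.036,dark=140),sep='\n')
print(plan((.397,-.340,.06),13))
E
```

```text
0.053513801965207275 [ 0.61175646 -0.15450294  0.08424825] 10.65
(array([422., 259.]), 395, -349, 66, 43, 105.1)
(array([368., 246.]), 422, -225, 184, 89, 160.5)
(array([373., 199.]), 542, -230, 30, 20, 178.2)
(array([400., 169.]), 619, -302, 34, 14, 4.3)
(array([172., 273.]), 686, -278, 15, 8, 93.0)
(array([194., 257.]), 669, -257, 39, 6, 86.7)
(array([319., 215.]), 629, -153, 34, 19, 90.2)
(array([148., 195.]), 618, -289, 41, 14, 173.2)
(array([322., 174.]), 594, -155, 37, 35, 2.8)
[[22.57, -17.41, 2.58], np.float64(79.7)]
```

Call:
{"method": "carry_out", "body": {
  "steps": [
    [[0,0,10],[2.6,-2,0],0],
    [[0,0,20],[6.5,-5,0],0],
    [[0,0,30],[10.4,-8,0],0],
    [[0,0,40],[14.3,-11,0.5],0],
    [[0,0,50],[18,-14,1],0],
    [[0,0,60],[22.1,-17.6,2],0],
    [[0,0,70],[22.1,-17.6,2.6],0],
    [[0,0,80],[22.1,-17.6,2.6],0]
  ]
}}

```text
clock: 11.75
tcp_pos: [0.3973, -0.3405, 0.055]
orientation: [-0.001, 0.628, 0.778, 0.0]
wrist_force: [-0.2, -1.0, 0.1]
finger_gap: 0.0851
grip_force: 0.0
```

```bash
python3 - <<'E'
from m import *
s=env.get_state(); print(s['tcp_pos'])
im,d,c=grab('wrist'); O=np.array(c['origin']); f=-q2R(c['orientation']).as_matrix()[:,2]
vv,uu=np.mgrid[100:320,220:420]; uv=np.c_[uu.ravel(),vv.ravel()]
v=rays(c,uv); P=O+v/(v@f)[:,None]*d[uv[:,1],uv[:,0]][:,None]
P=P[(P[:,2]>.02)&(P[:,2]<.029)]
(cx,cy),wh,a=cv2.minAreaRect((P[:,:2]*1000).astype(np.float32)); print(cx,cy,wh,a,len(P))
print(plan((cx/1000,cy/1000,-.031),a))
E
```

```text
[ 0.39726803 -0.34049388  0.05501593]
399.7213439941406 -349.80126953125 (34.734317779541016, 59.60837936401367) 13.275192260742188 3464
[[-0.98, 0.01, 8.63], np.float64(-1.3)]
```

Call:
{"method": "carry_out", "body": {
  "steps": [
    [[0,0,-1.3],[-1,0,2],0],
    [[0,0,-1.3],[-1,0,4],0],
    [[0,0,-1.3],[-1,0,6],0],
    [[0,0,-1.3],[-1,0,7.2],0],
    [[0,0,-1.3],[-1,0,8],0],
    [[0,0,-1.3],[-1,0,8.3],0],
    [[0,0,-1.3],[-1,0,8.3],0],
    [[0,0,-1.3],[-1,0,8.3],0]
  ]
}}

```text
clock: 12.8
tcp_pos: [0.4014, -0.3507, -0.0259]
orientation: [0.001, 0.616, 0.788, -0.0]
wrist_force: [0.6, 0.4, -1.5]
finger_gap: 0.0851
grip_force: 0.0
```

Call:
{"method": "carry_out", "body": {
  "steps": [
    [[0,0,0],[0,0,0],255],
    [[0,0,0],[0,0,0],255],
    [[0,0,0],[0,0,0],255],
    [[0,0,0],[0,0,0],255],
    [[0,0,0],[0,0,0],255],
    [[0,0,0],[0,0,0],255],
    [[0,0,0],[0,0,-3],255],
    [[0,0,0],[0,0,-7],255]
  ]
}}

```text
clock: 13.8
tcp_pos: [0.3998, -0.3489, 0.0426]
orientation: [-0.002, 0.616, 0.788, 0.0]
wrist_force: [0.4, -0.8, -0.4]
finger_gap: 0.0349
grip_force: 56.7
```

```bash
python3 - <<'E'
from h import *
print(plan((.6135,-.225,.07),93)); s=env.get_state(); print(s['finger_gap'],s['joint_pos'])
E
```

```text
[[6.86, 23.72, -2.75], np.float64(-79.0)]
0.03486284043363295 [-8.68748662e-01  3.33002819e-01 -3.29599554e-01  9.12369969e-01
  1.82527025e-05  4.57595454e-01]
```

Call:
{"method": "carry_out", "body": {
  "steps": [
    [[0,0,0],[0,0,-2.8],255],
    [[0,0,-10],[0.9,3,-2.8],255],
    [[0,0,-20],[2,7,-2.8],255],
    [[0,0,-30],[3.2,11,-2.8],255],
    [[0,0,-40],[4.3,15,-2.8],255],
    [[0,0,-50],[5.5,19,-2.8],255],
    [[0,0,-60],[6.3,22,-2.8],255],
    [[0,0,-70],[6.9,23.7,-2.8],255]
  ]
}}

```text
clock: 14.8
tcp_pos: [0.6151, -0.2246, 0.0704]
orientation: [-0.001, 0.049, 0.999, 0.0]
wrist_force: [-0.7, 0.3, -0.9]
finger_gap: 0.0348
grip_force: 56.9
```

Call:
{"method": "carry_out", "body": {
  "steps": [
    [[0,0,-9],[0,0,0],255],
    [[0,0,-9],[0,0,0],255],
    [[0,0,-9],[0,0,0],255],
    [[0,0,-9],[0,0,0],255],
    [[0,0,-9],[0,0,0],255],
    [[0,0,-9],[0,0,0],255],
    [[0,0,-9],[0,0,0],255],
    [[0,0,-9],[0,0,0],255]
  ]
}}

```text
clock: 15.8
tcp_pos: [0.6143, -0.226, 0.0716]
orientation: [0.0, -0.026, 1.0, -0.0]
wrist_force: [0.3, -0.2, 0.0]
finger_gap: 0.0351
grip_force: 56.9
```

```bash
cat >> m.py <<'E'
def cloud(box,z0,z1):
    im,d,c=grab('wrist'); O=np.array(c['origin']); f=-q2R(c['orientation']).as_matrix()[:,2]
    x0,y0,x1,y1=box; vv,uu=np.mgrid[y0:y1,x0:x1]; uv=np.c_[uu.ravel(),vv.ravel()]
    v=rays(c,uv); dd=d[uv[:,1],uv[:,0]]; P=O+v/(v@f)[:,None]*dd[:,None]
    k=(dd>0)&(P[:,2]>z0)&(P[:,2]<z1); return P[k],uv[k],im
def rects(P,uv,shape=(400,640),minn=100):
    m=np.zeros(shape,np.uint8); m[uv[:,1],uv[:,0]]=1; n,lab=cv2.connectedComponents(m); l=lab[uv[:,1],uv[:,0]]; out=[]
    for i in range(1,n):
        Q=P[l==i]
        if len(Q)<minn: continue
        (x,y),wh,a=cv2.minAreaRect((Q[:,:2]*1000).astype(np.float32)); out.append((uv[l==i].mean(0).round().astype(int).tolist(),round(x,1),round(y,1),np.round(wh,1).tolist(),round(a,1),round(Q[:,2].mean()*1000,1),len(Q)))
    return out
E
python3 - <<'E'
from m import *
s=env.get_state(); print(s['tcp_pos'],s['finger_gap'])
P,uv,im=cloud((0,0,640,330),.031,.041); print('z36',*rects(P,uv),sep='\n')
P,uv,im=cloud((240,150,400,330),.105,.135); print('held',*rects(P,uv),sep='\n')
cv2.imwrite('pics/w6.png',im[:,:,::-1])
print(plan((.6135,-.225,.07),93))
E
```

```text
[ 0.61433163 -0.22598029  0.07155128] 0.03513193915665078
z36
([612, 39], 491.7, -42.2, [48.6, 7.0], 8.8, np.float64(36.0), 1104)
([556, 126], 546.7, -63.9, [14.9, 3.0], 2.4, np.float64(36.2), 269)
([414, 199], 607.8, -154.2, [59.6, 36.1], 3.4, np.float64(35.6), 3570)
([219, 207], 619.6, -299.7, [35.1, 14.4], 2.3, np.float64(35.4), 896)
([513, 207], 607.6, -78.9, [36.3, 14.8], 3.1, np.float64(35.2), 954)
([525, 278], 664.9, -56.1, [8.9, 18.3], 59.6, np.float64(35.8), 232)
held
([317, 254], 610.2, -227.1, [54.3, 62.9], 62.5, np.float64(122.1), 10683)
[[0.07, 0.1, 0.15], np.float64(0.0)]
```

Call:
{"method": "carry_out", "body": {
  "steps": [
    [[0,0,0],[-0.15,0,2],255],
    [[0,0,0],[-0.15,0,4],255],
    [[0,0,0],[-0.15,0,6],255],
    [[0,0,0],[-0.15,0,7.2],255],
    [[0,0,0],[-0.15,0,8],255],
    [[0,0,0],[-0.15,0,8.4],255],
    [[0,0,0],[-0.15,0,8.6],255],
    [[0,0,0],[-0.15,0,8.6],255]
  ]
}}

```text
clock: 16.9
tcp_pos: [0.6161, -0.226, -0.0141]
orientation: [0.0, -0.026, 1.0, -0.0]
wrist_force: [0.1, 0.1, -0.4]
finger_gap: 0.0347
grip_force: 56.9
```

Call:
{"method": "carry_out", "body": {
  "steps": [
    [[0,0,0],[0,0,0.1],255],
    [[0,0,0],[0,0,0.1],255],
    [[0,0,0],[0,0,0.1],95],
    [[0,0,0],[0,0,0.1],95],
    [[0,0,0],[0,0,0.1],95],
    [[0,0,0],[0,0,-3],95],
    [[0,0,0],[0,0,-7],95],
    [[0,0,0],[0,0,-10],95]
  ]
}}

```text
clock: 17.9
tcp_pos: [0.6162, -0.2261, 0.0872]
orientation: [0.001, -0.026, 1.0, -0.0]
wrist_force: [0.2, -0.2, 1.1]
finger_gap: 0.0538
grip_force: 0.0
```

```bash
python3 - <<'E'
from m import *
s=env.get_state(); print(s['tcp_pos'],s['finger_gap'])
P,uv,im=cloud((0,100,640,330),.031,.041); print('z36',*rects(P,uv),sep='\n')
P,uv,im=cloud((300,0,640,330),.070,.084); print('hoodtop',*rects(P,uv),sep='\n')
P,uv,im=cloud((300,0,640,330),.046,.054); print('box',*rects(P,uv),sep='\n')
print(plan((.620,-.301,.07),3))
cv2.imwrite('pics/w7.png',im[:,:,::-1])
E
```

```text
[ 0.61620117 -0.22610562  0.08719732] 0.05375634415132693
z36
([541, 122], 546.8, -64.7, [14.8, 3.1], 1.0, np.float64(36.1), 205)
([408, 191], 607.9, -154.3, [59.7, 36.5], 3.2, np.float64(35.7), 3163)
([318, 197], 616.2, -225.4, [59.8, 35.4], 3.4, np.float64(35.7), 3034)
([225, 199], 619.9, -299.7, [36.2, 14.3], 4.1, np.float64(35.4), 798)
([501, 198], 607.3, -78.8, [35.8, 14.5], 2.8, np.float64(35.1), 819)
([513, 266], 665.1, -56.6, [8.6, 17.6], 60.8, np.float64(35.8), 189)
([290, 295], 709.6, -240.8, [63.2, 16.1], 54.1, np.float64(36.1), 404)
hoodtop
([598, 212], 604.8, -27.1, [136.0, 71.9], 4.2, np.float64(77.4), 15480)
box
([622, 41], 492.7, -29.0, [45.5, 29.7], 3.9, np.float64(49.9), 2529)
([540, 191], 606.6, -62.0, [134.3, 5.9], 2.4, np.float64(50.8), 1145)
([309, 311], 716.8, -227.2, [33.9, 4.4], 30.5, np.float64(49.7), 146)
[[0.13, -7.43, 1.78], np.float64(-90.0)]
```

View pics/w7.png

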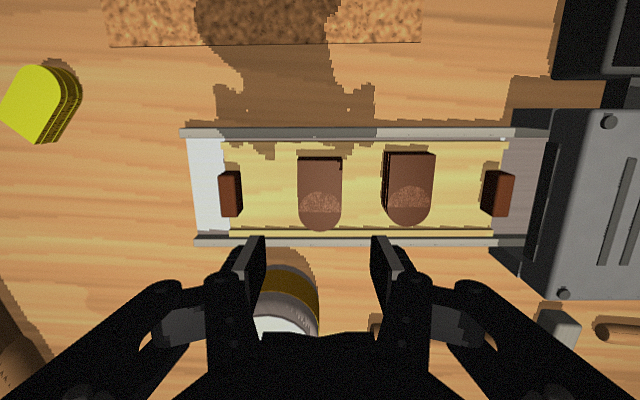

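```bash
python3 - <<'E'
from m import *
t,_,ct=grab('top')
print('tin top from top0 px', (onplane(ct,[(384,120)],.075)*1000).round())
S,_,cs=grab('scene'); print('tin scene',(onplane(cs,[(283,298)],.075)*1000).round())
P,uv,im=cloud((0,0,640,400),.10,.4)
s=env.get_state(); T=q2R(s['orientation']).inv().apply(P-s['tcp_pos'])*1000
for a in range(-30,-190,-15):
    q=T[(T[:,2]>a-15)&(T[:,2]<=a)]
    if len(q): print(a,len(q),'x',q[:,0].min().round(),q[:,0].max().round(),'y',q[:,1].min().round(),q[:,1].max().round())
E
```

```text
tin top from top0 px [[ 729. -259.   75.]]
tin scene [[ 736. -257.   75.]]
-30 403 x -12.0 11.0 y -39.0 39.0
-45 1365 x -12.0 11.0 y -40.0 41.0
-60 1886 x -12.0 11.0 y -40.0 41.0
-75 4537 x -14.0 14.0 y -59.0 60.0
-90 10061 x -14.0 18.0 y -62.0 63.0
-105 18410 x -14.0 18.0 y -66.0 66.0
-120 13918 x 2.0 21.0 y -67.0 68.0
```

Call:
{"method": "carry_out", "body": {
  "steps": [
    [[0,0,10],[0,-2,0],95],
    [[0,0,20],[0,-4,0],95],
    [[0,0,30],[0.1,-6,0],95],
    [[0,0,40],[0.1,-7.6,0],95],
    [[0,0,50],[0.1,-7.6,0],95],
    [[0,0,60],[0.1,-7.6,0],95],
    [[0,0,70],[0.1,-7.6,0],95],
    [[0,0,80],[0.1,-7.6,0],95]
  ]
}}

```text
clock: 19.2
tcp_pos: [0.6178, -0.3013, 0.0833]
orientation: [-0.002, 0.625, 0.781, -0.0]
wrist_force: [-0.2, 0.2, 0.2]
finger_gap: 0.0535
grip_force: 0.0
```

Call:
{"method": "carry_out", "body": {
  "steps": [
    [[0,0,10],[0,0,0],95],
    [[0,0,10],[0,0,2],95],
    [[0,0,10],[0,0,2],95],
    [[0,0,10],[0,0,2],95],
    [[0,0,10],[0,0,2],95],
    [[0,0,10],[0,0,2],95],
    [[0,0,10],[0,0,2],95],
    [[0,0,10],[0,0,2],95]
  ]
}}

```text
clock: 20.2
tcp_pos: [0.6189, -0.3019, 0.0657]
orientation: [0.0, 0.688, 0.725, 0.0]
wrist_force: [0.2, 0.6, 0.1]
finger_gap: 0.0534
grip_force: 0.0
```

```bash
python3 - <<'E'
from m import *
s=env.get_state(); print(s['tcp_pos'],s['finger_gap'])
P,uv,im=cloud((200,0,460,330),.031,.041); print('z36',*rects(P,uv),sep='\n')
P,uv,im=cloud((0,0,640,330),.070,.084); print('hoodtop',*rects(P,uv),sep='\n')
print(plan((.620,-.303,-.012),3))
E
```

```text
[ 0.61890864 -0.30193634  0.06574863] 0.05336001767765101
z36
([304, 4], 606.0, -170.2, [53.5, 5.0], 3.5, np.float64(35.1), 783)
([317, 99], 616.5, -225.6, [59.6, 34.5], 3.1, np.float64(35.9), 4725)
([439, 153], 704.0, -261.2, [16.2, 63.2], 2.4, np.float64(36.0), 475)
([319, 206], 620.5, -298.9, [35.9, 13.5], 3.3, np.float64(35.4), 928)
hoodtop
([527, 170], 736.5, -259.9, [71.9, 71.9], 21.1, np.float64(74.8), 12331)
[[-0.12, 0.11, 7.76], np.float64(0.0)]
```

Tin at (0.736, −0.260), so the fingers clear it. Descend and grip the trailing tab.

Call:
{"method": "carry_out", "body": {
  "steps": [
    [[0,0,0],[-0.1,0.1,2],95],
    [[0,0,0],[-0.1,0.1,4],95],
    [[0,0,0],[-0.1,0.1,5.5],95],
    [[0,0,0],[-0.1,0.1,6.5],95],
    [[0,0,0],[-0.1,0.1,7.3],95],
    [[0,0,0],[-0.1,0.1,7.7],95],
    [[0,0,0],[-0.1,0.1,7.7],95],
    [[0,0,0],[-0.1,0.1,7.7],95]
  ]
}}

```text
clock: 21.3
tcp_pos: [0.6202, -0.3031, -0.0109]
orientation: [0.0, 0.688, 0.725, 0.0]
wrist_force: [-0.2, -0.7, 0.2]
finger_gap: 0.054
grip_force: 0.0
```

Call:
{"method": "carry_out", "body": {
  "steps": [
    [[0,0,0],[0,0,0],255],
    [[0,0,0],[0,0,0],255],
    [[0,0,0],[0,0,0],255],
    [[0,0,0],[0,0,0],255],
    [[0,0,0],[0,0,0],255],
    [[0,0,0],[0,0,0],255],
    [[0,0,0],[0,0,0],255],
    [[0,0,0],[0,0,0],255]
  ],
  "force": 30
}}

```text
clock: 22.3
tcp_pos: [0.6203, -0.3031, -0.0108]
orientation: [0.001, 0.688, 0.725, 0.0]
wrist_force: [-0.2, -0.2, 5.7]
finger_gap: 0.0351
grip_force: 31.2
```

```bash
python3 - <<'E'
from h import *
print(plan((.6026+.054*.0,.015,-.012),3)); s=env.get_state(); print(s['finger_gap'],s['tcp_pos'])
# travel: tray centre from -.189 (tabs) to hood centre
E
```

```text
[[31.85, -0.1, 0.1], np.float64(0.0)]
0.03509327299214279 [ 0.62033006 -0.30305056 -0.01078008]
```

Call:
{"method": "carry_out", "body": {
  "steps": [
    [[0,0,0],[1,0,-0.1],255],
    [[0,0,0],[3,0,-0.1],255],
    [[0,0,0],[5.5,0,-0.1],255],
    [[0,0,0],[8,0,-0.1],255],
    [[0,0,0],[10.5,0,-0.1],255],
    [[0,0,0],[13,0,-0.1],255],
    [[0,0,0],[14.5,0,-0.1],255],
    [[0,0,0],[15,0,-0.1],255]
  ]
}}

```text
clock: 23.3
tcp_pos: [0.6117, -0.1516, -0.0106]
orientation: [-0.0, 0.688, 0.726, -0.0]
wrist_force: [-0.4, -1.1, -1.7]
finger_gap: 0.0351
grip_force: 30.5
```

```bash
python3 - <<'E'
from m import *
s=env.get_state(); print(s['tcp_pos'],s['finger_gap'],s['wrist_force'])
P,uv,im=cloud((0,0,640,330),.070,.084); print('hoodtop',*rects(P,uv),sep='\n'); print(P[:,1].min(),P[:,1].max())
P,uv,im=cloud((200,0,460,330),.031,.041); print('z36',*rects(P,uv),sep='\n')
P,uv,im=cloud((0,0,640,400),.09,.3); T=P-s['tcp_pos']; 
E
```

```text
[ 0.61169456 -0.15156561 -0.01064113] 0.0351154530561311 [-0.39689835 -1.09446138 -1.69892591]
hoodtop
([316, 17], 606.7, -57.6, [136.4, 7.8], 3.2, np.float64(76.9), 18444)
([206, 300], 576.2, -148.6, [36.9, 18.7], 0.5, np.float64(77.0), 3027)
([429, 300], 647.8, -144.1, [37.2, 18.8], 6.4, np.float64(76.9), 3073)
-0.15792879289368228 -0.049948642797428215
z36
([314, 95], 608.0, -76.4, [59.6, 30.3], 3.3, np.float64(36.0), 10783)
([318, 253], 612.2, -150.8, [62.4, 23.0], 3.0, np.float64(35.7), 2809)
```

Call:
{"method": "carry_out", "body": {
  "steps": [
    [[0,0,0],[1,0,0],255],
    [[0,0,0],[2.2,0,0],255],
    [[0,0,0],[3.4,0,0],255],
    [[0,0,0],[4.5,0,0],255],
    [[0,0,0],[5.2,0,0],255],
    [[0,0,0],[5.5,0,0],255],
    [[0,0,0],[5.5,0,0],255],
    [[0,0,0],[5.5,0,0],255]
  ]
}}

```text
clock: 24.45
tcp_pos: [0.609, -0.0979, -0.0106]
orientation: [-0.0, 0.688, 0.725, 0.0]
wrist_force: [-1.4, 0.5, -1.9]
finger_gap: 0.0354
grip_force: 30.4
```

Call:
{"method": "carry_out", "body": {
  "steps": [
    [[0,0,0],[0,0,0],95],
    [[0,0,0],[0,0,0],95],
    [[0,0,0],[0,0,0],95],
    [[0,0,0],[0,0,0],95],
    [[0,0,0],[0,0,-3],95],
    [[0,0,0],[0,0,-7],95],
    [[0,0,0],[0,0,-11],95],
    [[0,0,0],[0,0,-14],95]
  ]
}}

```text
clock: 25.45
tcp_pos: [0.6096, -0.0983, 0.1316]
orientation: [0.001, 0.688, 0.725, 0.0]
wrist_force: [0.6, -0.5, -1.0]
finger_gap: 0.0534
grip_force: 0.0
```

```bash
python3 - <<'E'
from m import *
s=env.get_state(); print(s['tcp_pos'],s['finger_gap'],s['wrist_force'],s['clock'])
P,uv,im=cloud((0,0,640,400),.070,.084); print('hoodtop',*rects(P,uv),sep='\n')
P,uv,im=cloud((200,0,460,330),.031,.041); print('z36',*rects(P,uv),sep='\n')
P,uv,im=cloud((0,0,640,330),.084,.093); print('dial',*rects(P,uv),sep='\n')
print(plan((.460,.010,.14),45))
cv2.imwrite('pics/w8.png',im[:,:,::-1])
E
```

```text
[ 0.60961704 -0.09825809  0.13157337] 0.05337771956316451 [ 0.60034739 -0.48554011 -0.96305488] 25.45
hoodtop
([316, 75], 604.1, -8.7, [136.7, 104.1], 3.1, np.float64(78.0), 28812)
([118, 44], 463.3, 7.7, [51.7, 10.5], 59.0, np.float64(77.2), 969)
([446, 365], 740.6, -259.3, [29.3, 67.9], 37.9, np.float64(74.9), 1209)
z36
([206, 59], 513.0, 5.7, [2.2, 93.6], 2.4, np.float64(36.0), 471)
([314, 181], 609.4, -94.1, [35.2, 14.0], 2.8, np.float64(35.5), 552)
dial
([98, 36], 458.8, 10.6, [51.3, 15.1], 48.6, np.float64(88.3), 1888)
[[11.63, -14.46, -0.92], np.float64(-42.0)]
```

Call:
{"method": "carry_out", "body": {
  "steps": [
    [[0,0,-10],[1.5,-2,0],95],
    [[0,0,-20],[4,-5,0],95],
    [[0,0,-30],[6.5,-8,0],95],
    [[0,0,-40],[9,-11,0],95],
    [[0,0,-50],[11.7,-14.5,0],95],
    [[0,0,-60],[11.7,-14.5,0],95],
    [[0,0,-70],[11.7,-14.5,0],95],
    [[0,0,-80],[11.7,-14.5,0],95]
  ]
}}

```text
clock: 26.6
tcp_pos: [0.457, 0.0114, 0.1281]
orientation: [-0.001, 0.058, 0.998, 0.0]
wrist_force: [-0.1, 0.7, 0.7]
finger_gap: 0.0535
grip_force: 0.0
```

Call:
{"method": "carry_out", "body": {
  "steps": [
    [[0,0,-10],[0,0,0],95],
    [[0,0,-20],[0,0,0],95],
    [[0,0,-30],[0,0,0],95],
    [[0,0,-40],[0,0,0],95],
    [[0,0,-50],[0,0,0],95],
    [[0,0,-55.6],[0,0,0],95],
    [[0,0,-55.6],[0,0,0],95],
    [[0,0,-55.6],[0,0,0],95]
  ]
}}

```text
clock: 27.6
tcp_pos: [0.4576, 0.0112, 0.1287]
orientation: [-0.001, -0.411, 0.912, 0.0]
wrist_force: [0.2, -0.5, 0.6]
finger_gap: 0.054
grip_force: 0.0
```

```bash
python3 - <<'E'
from m import *
s=env.get_state(); print(s['tcp_pos'],s['joint_pos'])
P,uv,im=cloud((0,0,640,400),.084,.094); print('dial',*rects(P,uv),sep='\n')
P,uv,im=cloud((0,0,640,400),.031,.041); print('z36',*rects(P,uv),sep='\n')
print(plan((.459,.0106,.029),138.6))
E
```

```text
[0.45759972 0.01123759 0.12873506] [-1.51083407e-01  1.25411920e-01 -3.71641750e-01  1.07505346e+00
 -5.24430365e-05 -9.97795235e-01]
dial
([317, 202], 457.6, 10.0, [51.3, 13.2], 48.9, np.float64(88.5), 1141)
z36
([226, 209], 536.8, -28.3, [2.3, 73.2], 4.1, np.float64(35.9), 352)
([126, 207], 607.9, -94.8, [36.5, 14.7], 3.7, np.float64(35.3), 570)
([292, 268], 532.3, 56.9, [1.9, 75.1], 2.9, np.float64(36.1), 300)
[[-0.03, -0.12, 10.01], np.float64(-0.1)]
```

Call:
{"method": "carry_out", "body": {
  "steps": [
    [[0,0,0],[0,-0.1,2],95],
    [[0,0,0],[0,-0.1,4],95],
    [[0,0,0],[0,-0.1,6],95],
    [[0,0,0],[0,-0.1,8],95],
    [[0,0,0],[0,-0.1,9.2],95],
    [[0,0,0],[0,-0.1,9.8],95],
    [[0,0,0],[0,-0.1,9.8],95],
    [[0,0,0],[0,-0.1,9.8],95]
  ]
}}

```text
clock: 28.7
tcp_pos: [0.4595, 0.0104, 0.0321]
orientation: [0.0, -0.412, 0.911, -0.0]
wrist_force: [-0.2, -0.2, -0.0]
finger_gap: 0.0542
grip_force: 0.0
```

Call:
{"method": "carry_out", "body": {
  "steps": [
    [[0,0,0],[0,0,0],255],
    [[0,0,0],[0,0,0],255],
    [[0,0,0],[0,0,0],255],
    [[0,0,0],[0,0,0],255],
    [[0,0,0],[0,0,0],255],
    [[0,0,0],[0,0,0],255],
    [[0,0,0],[0,0,0],255],
    [[0,0,0],[0,0,0],255]
  ]
}}

```text
clock: 29.7
tcp_pos: [0.4584, 0.0112, 0.032]
orientation: [0.0, -0.412, 0.911, 0.001]
wrist_force: [-3.2, 1.6, 4.4]
finger_gap: 0.0137
grip_force: 32.0
```

Gripped the bar (13.7 mm). Turn 46° clockwise, which is positive about the tool's z.

Call:
{"method": "carry_out", "body": {
  "steps": [
    [[0,0,7],[0,0,0],255],
    [[0,0,14],[0,0,0],255],
    [[0,0,21],[0,0,0],255],
    [[0,0,28],[0,0,0],255],
    [[0,0,35],[0,0,0],255],
    [[0,0,42],[0,0,0],255],
    [[0,0,46],[0,0,0],255],
    [[0,0,46],[0,0,0],255]
  ]
}}

```text
clock: 30.7
tcp_pos: [0.4587, 0.0104, 0.032]
orientation: [-0.0, -0.023, 1.0, -0.0]
wrist_force: [-1.8, -0.3, 6.0]
finger_gap: 0.0135
grip_force: 32.1
```

```bash
python3 - <<'E'
from m import *
s=env.get_state(); print(s['clock'],s['ft_torque'],s['finger_gap'],plan((.458,.0104,.032),93))
t,_,ct=grab('top')
cv2.imwrite('pics/t9.png',cv2.resize(t[130:280,220:420],(800,600))[:,:,::-1])
im,d,c=grab('wrist','w9.png')
E
```

```text
30.7 [-0.12607075  0.49661265  0.06748634] 0.013487954011444474 [[0.07, 0.0, -0.0], np.float64(-0.3)]
```

View pics/w9.png

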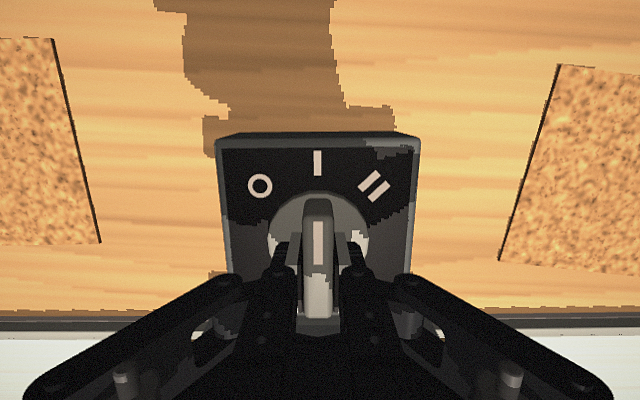

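The pointer line at (318,240) is in line with the single-bar mark at (317,163). Hold it there.

Call:
{"method": "carry_out", "body": {
  "steps": [
    [[0,0,0],[0,0,0],255],
    [[0,0,0],[0,0,0],255],
    [[0,0,0],[0,0,0],255],
    [[0,0,0],[0,0,0],255],
    [[0,0,0],[0,0,0],255],
    [[0,0,0],[0,0,0],255],
    [[0,0,0],[0,0,0],255],
    [[0,0,0],[0,0,0],255]
  ]
}}

```text
clock: 31.8
tcp_pos: [0.4587, 0.0104, 0.032]
orientation: [-0.0, -0.024, 1.0, -0.0]
wrist_force: [-2.9, -0.6, 5.6]
finger_gap: 0.0135
grip_force: 32.1
```

Call:
{"method": "carry_out", "body": {
  "steps": [
    [[0,0,0],[0,0,0],255],
    [[0,0,0],[0,0,0],255],
    [[0,0,0],[0,0,0],255],
    [[0,0,0],[0,0,0],255],
    [[0,0,0],[0,0,0],255],
    [[0,0,0],[0,0,0],255],
    [[0,0,0],[0,0,0],255],
    [[0,0,0],[0,0,0],255]
  ]
}}

```text
clock: 32.8
tcp_pos: [0.4587, 0.0104, 0.032]
orientation: [-0.0, -0.023, 1.0, -0.0]
wrist_force: [-1.6, -0.7, 5.0]
finger_gap: 0.0132
grip_force: 32.1
```

Call:
{"method": "carry_out", "body": {
  "steps": [
    [[0,0,0],[0,0,0],255],
    [[0,0,0],[0,0,0],255],
    [[0,0,0],[0,0,0],255],
    [[0,0,0],[0,0,0],255],
    [[0,0,0],[0,0,0],255],
    [[0,0,0],[0,0,0],255],
    [[0,0,0],[0,0,0],255],
    [[0,0,0],[0,0,0],255]
  ]
}}

```text
clock: 33.8
tcp_pos: [0.4587, 0.0104, 0.032]
orientation: [-0.0, -0.023, 1.0, -0.0]
wrist_force: [-2.4, 0.4, 6.0]
finger_gap: 0.0135
grip_force: 32.1
```

Call:
{"method": "carry_out", "body": {
  "steps": [
    [[0,0,0],[0,0,0],255],
    [[0,0,0],[0,0,0],255],
    [[0,0,0],[0,0,0],255],
    [[0,0,0],[0,0,0],255],
    [[0,0,0],[0,0,0],255],
    [[0,0,0],[0,0,0],255],
    [[0,0,0],[0,0,0],255],
    [[0,0,0],[0,0,0],255]
  ]
}}

```text
clock: 34.8
tcp_pos: [0.4587, 0.0104, 0.0319]
orientation: [-0.0, -0.023, 1.0, -0.0]
wrist_force: [-2.2, 0.7, 5.9]
finger_gap: 0.0131
grip_force: 32.1
```

Call:
{"method": "carry_out", "body": {
  "steps": [
    [[0,0,0],[0,0,0],255],
    [[0,0,0],[0,0,0],255],
    [[0,0,0],[0,0,0],255],
    [[0,0,0],[0,0,0],255],
    [[0,0,0],[0,0,0],255],
    [[0,0,0],[0,0,0],255],
    [[0,0,0],[0,0,0],255],
    [[0,0,0],[0,0,0],255]
  ]
}}

```text
clock: 35.8
tcp_pos: [0.4587, 0.0104, 0.032]
orientation: [-0.0, -0.023, 1.0, -0.0]
wrist_force: [-3.2, 0.3, 5.2]
finger_gap: 0.0134
grip_force: 32.1
```

Call:
{"method": "carry_out", "body": {
  "steps": [
    [[0,0,0],[0,0,0],255],
    [[0,0,0],[0,0,0],255],
    [[0,0,0],[0,0,0],255],
    [[0,0,0],[0,0,0],255],
    [[0,0,0],[0,0,0],255],
    [[0,0,0],[0,0,0],255],
    [[0,0,0],[0,0,0],255],
    [[0,0,0],[0,0,0],255]
  ]
}}

```text
clock: 36.8
tcp_pos: [0.4587, 0.0104, 0.0319]
orientation: [-0.0, -0.023, 1.0, -0.0]
wrist_force: [-1.8, 0.9, 5.5]
finger_gap: 0.0133
grip_force: 32.1
```

Call:
{"method": "carry_out", "body": {
  "steps": [
    [[0,0,0],[0,0,0],255],
    [[0,0,0],[0,0,0],255],
    [[0,0,0],[0,0,0],255],
    [[0,0,0],[0,0,0],255],
    [[0,0,0],[0,0,0],255],
    [[0,0,0],[0,0,0],255],
    [[0,0,0],[0,0,0],255],
    [[0,0,0],[0,0,0],255]
  ]
}}

```text
clock: 37.8
tcp_pos: [0.4587, 0.0104, 0.032]
orientation: [-0.0, -0.024, 1.0, -0.0]
wrist_force: [-2.9, 0.2, 5.7]
finger_gap: 0.0136
grip_force: 32.1
```

Call:
{"method": "carry_out", "body": {
  "steps": [
    [[0,0,-7],[0,0,0],255],
    [[0,0,-14],[0,0,0],255],
    [[0,0,-21],[0,0,0],255],
    [[0,0,-28],[0,0,0],255],
    [[0,0,-35],[0,0,0],255],
    [[0,0,-42],[0,0,0],255],
    [[0,0,-46],[0,0,0],255],
    [[0,0,-46],[0,0,0],255]
  ]
}}

```text
clock: 38.8
tcp_pos: [0.4584, 0.0112, 0.032]
orientation: [0.0, -0.413, 0.911, 0.001]
wrist_force: [-3.0, 2.3, 6.4]
finger_gap: 0.0137
grip_force: 32.2
```

Call:
{"method": "carry_out", "body": {
  "steps": [
    [[0,0,0],[0,0,0],95],
    [[0,0,0],[0,0,0],95],
    [[0,0,0],[0,0,0],95],
    [[0,0,0],[0,0,0],95],
    [[0,0,0],[0,0,-3],95],
    [[0,0,0],[0,0,-6],95],
    [[0,0,0],[0,0,-10],95],
    [[0,0,0],[0,0,-10],95]
  ]
}}

```text
clock: 39.8
tcp_pos: [0.4615, 0.0101, 0.1344]
orientation: [0.003, -0.412, 0.911, -0.002]
wrist_force: [0.3, -0.4, -0.2]
finger_gap: 0.0534
grip_force: 0.0
```

```bash
python3 - <<'E'
from m import *
s=env.get_state(); print(s['clock'],s['tcp_pos'])
P,uv,im=cloud((0,0,640,400),.084,.094); print('dial',*rects(P,uv),sep='\n')
print(plan((.597,.13,.13),3),s['joint_pos'])
E
```

```text
39.8 [0.4614662  0.01008719 0.13444177]
dial
([322, 197], 457.5, 9.9, [51.0, 13.4], 49.3, np.float64(88.5), 1111)
[[-18.03, -2.35, 0.3], np.float64(-44.4)] [-1.52278453e-01  1.22032211e-01 -3.60875215e-01  1.08156388e+00
 -8.87092228e-05 -1.00072779e+00]
```

Call:
{"method": "carry_out", "body": {
  "steps": [
    [[0,0,-10],[-3,-0.4,0],95],
    [[0,0,-20],[-7,-0.9,0],95],
    [[0,0,-30],[-11,-1.4,0],95],
    [[0,0,-40],[-15,-2,0],95],
    [[0,0,-44.4],[-18,-2.4,0],95],
    [[0,0,-44.4],[-18,-2.4,0],95],
    [[0,0,-44.4],[-18,-2.4,0],95],
    [[0,0,-44.4],[-18,-2.4,0],95]
  ]
}}

```text
clock: 40.85
tcp_pos: [0.5949, 0.129, 0.131]
orientation: [0.001, 0.725, -0.689, -0.0]
wrist_force: [-0.2, 0.1, 0.4]
finger_gap: 0.0536
grip_force: 0.0
```

```bash
python3 - <<'E'
from m import *
s=env.get_state(); print(s['clock'],s['tcp_pos'])
P,uv,im=cloud((0,0,640,400),.031,.041); print('z36',*rects(P,uv),sep='\n')
P,uv,im=cloud((0,0,640,400),.070,.084); print('hood',*rects(P,uv),sep='\n')
print(plan((.597,.13,-.012),183))
E
```

```text
40.85 [0.59491907 0.12902713 0.13101183]
z36
([423, 61], 512.4, 19.3, [2.8, 99.5], 4.1, np.float64(36.0), 486)
([316, 183], 596.8, 125.7, [35.8, 13.5], 3.0, np.float64(35.4), 565)
hood
([316, 79], 601.4, 43.3, [136.9, 110.2], 2.9, np.float64(78.1), 30209)
([508, 52], 464.6, 9.0, [50.7, 12.8], 63.6, np.float64(77.2), 616)
[[-0.09, -0.17, 14.35], np.float64(-0.0)]
```

Call:
{"method": "carry_out", "body": {
  "steps": [
    [[0,0,0],[0,-0.2,3],95],
    [[0,0,0],[0,-0.2,6],95],
    [[0,0,0],[0,-0.2,9],95],
    [[0,0,0],[0,-0.2,11.5],95],
    [[0,0,0],[0,-0.2,13],95],
    [[0,0,0],[0,-0.2,13.8],95],
    [[0,0,0],[0,-0.2,14.1],95],
    [[0,0,0],[0,-0.2,14.1],95]
  ]
}}

```text
clock: 41.95
tcp_pos: [0.5985, 0.1298, -0.0089]
orientation: [-0.0, 0.725, -0.688, 0.0]
wrist_force: [-0.4, 0.8, -0.3]
finger_gap: 0.0536
grip_force: 0.0
```

Call:
{"method": "carry_out", "body": {
  "steps": [
    [[0,0,0],[0,0,0],255],
    [[0,0,0],[0,0,0],255],
    [[0,0,0],[0,0,0],255],
    [[0,0,0],[0,0,0],255],
    [[0,0,0],[0,0,0],255],
    [[0,0,0],[0,0,0],255],
    [[0,0,0],[0,0,0],255],
    [[0,0,0],[0,0,0],255]
  ]
}}

```text
clock: 42.95
tcp_pos: [0.5985, 0.1299, -0.0086]
orientation: [-0.001, 0.725, -0.688, 0.0]
wrist_force: [-1.3, -0.2, 6.0]
finger_gap: 0.035
grip_force: 31.2
```

Call:
{"method": "carry_out", "body": {
  "steps": [
    [[0,0,0],[-0.7,0,0],255],
    [[0,0,0],[-2,0,0],255],
    [[0,0,0],[-3.8,0,0],255],
    [[0,0,0],[-5.8,0,0],255],
    [[0,0,0],[-7.8,0,0],255],
    [[0,0,0],[-9.6,0,0],255],
    [[0,0,0],[-10.8,0,0],255],
    [[0,0,0],[-11.2,0,0],255]
  ]
}}

```text
clock: 43.95
tcp_pos: [0.5931, 0.2404, -0.0086]
orientation: [0.001, 0.725, -0.688, 0.002]
wrist_force: [0.1, -7.1, 5.6]
finger_gap: 0.035
grip_force: 31.2
```

Call:
{"method": "carry_out", "body": {
  "steps": [
    [[0,0,0],[-0.7,0,0],255],
    [[0,0,0],[-2,0,0],255],
    [[0,0,0],[-3.8,0,0],255],
    [[0,0,0],[-5.8,0,0],255],
    [[0,0,0],[-7.8,0,0],255],
    [[0,0,0],[-9.6,0,0],255],
    [[0,0,0],[-10.8,0,0],255],
    [[0,0,0],[-11.1,0,0],255]
  ]
}}

```text
clock: 44.95
tcp_pos: [0.5869, 0.3508, -0.0085]
orientation: [0.001, 0.725, -0.689, 0.002]
wrist_force: [-0.3, -9.2, 7.0]
finger_gap: 0.0351
grip_force: 31.4
```

Call:
{"method": "carry_out", "body": {
  "steps": [
    [[0,0,0],[0,0,0],255],
    [[0,0,0],[0,0,0],95],
    [[0,0,0],[0,0,0],95],
    [[0,0,0],[0,0,0],95],
    [[0,0,0],[0,0,0],95],
    [[0,0,0],[0,0,-3],95],
    [[0,0,0],[0,0,-7],95],
    [[0,0,0],[0,0,-11],95]
  ]
}}

```text
clock: 45.95
tcp_pos: [0.586, 0.3524, 0.1013]
orientation: [0.0, 0.725, -0.688, -0.0]
wrist_force: [0.7, -0.5, -0.3]
finger_gap: 0.0536
grip_force: 0.0
```

```bash
python3 - <<'E'
from m import *
s=env.get_state(); print(s['clock'],s['tcp_pos'],s['joint_pos'])
P,uv,im=cloud((0,0,640,400),.031,.041); print('z36',*rects(P,uv),sep='\n')
P,uv,im=cloud((0,0,640,400),.070,.084); print('hood',*rects(P,uv),sep='\n')
print(plan((.5975,.27,.07),93))
cv2.imwrite('pics/w10.png',im[:,:,::-1])
E
```

```text
45.95 [0.58595392 0.35240828 0.10129075] [ 4.24217471e-01  5.65237007e-01  1.92701712e-01  1.19888733e+00
 -3.60446356e-05 -1.19918449e+00]
z36
([322, 8], 592.7, 213.6, [57.6, 11.3], 3.1, np.float64(35.6), 1357)
([325, 95], 586.5, 272.4, [59.5, 34.6], 2.1, np.float64(36.0), 3428)
([316, 189], 587.0, 347.2, [35.2, 13.6], 2.6, np.float64(35.5), 698)
hood
[[8.45, -0.34, 3.61], np.float64(-90.0)]
```

Call:
{"method": "carry_out", "body": {
  "steps": [
    [[0,0,10],[2,0.1,0],60],
    [[0,0,20],[4,0.2,0],60],
    [[0,0,30],[6,0.3,0],60],
    [[0,0,40],[8,0.4,0],60],
    [[0,0,50],[8,0.4,1],60],
    [[0,0,60],[8,0.4,2],60],
    [[0,0,70],[8,0.4,3],60],
    [[0,0,80],[8,0.4,3],60]
  ]
}}

```text
clock: 47.05
tcp_pos: [0.5852, 0.272, 0.0686]
orientation: [-0.001, -0.11, 0.994, -0.0]
wrist_force: [0.0, 0.4, 0.7]
finger_gap: 0.0654
grip_force: 0.0
```

Call:
{"method": "carry_out", "body": {
  "steps": [
    [[0,0,10],[0,0,0],60],
    [[0,0,10],[0,0,0],60],
    [[0,0,10],[0,0,0],60],
    [[0,0,10],[0,0,0],60],
    [[0,0,10],[0,0,0],60],
    [[0,0,10],[0,0,0],60],
    [[0,0,10],[0,0,0],60],
    [[0,0,10],[0,0,0],60]
  ]
}}

```text
clock: 48.05
tcp_pos: [0.5864, 0.2724, 0.0705]
orientation: [0.0, -0.026, 1.0, -0.0]
wrist_force: [-0.3, 0.5, 0.4]
finger_gap: 0.0651
grip_force: 0.0
```

```bash
python3 - <<'E'
from m import *
s=env.get_state(); print(s['clock'],s['tcp_pos'],s['finger_gap'])
P,uv,im=cloud((0,0,640,400),.031,.041); print('z36',*rects(P,uv),sep='\n')
print(plan((.5865,.2724,-.0145),93))
P,uv,im=cloud((0,0,640,400),-.004,.006)
h=cv2.cvtColor(im,cv2.COLOR_RGB2HSV); cv2.imwrite('pics/w11.png',im[:,:,::-1])
E
```

```text
48.05 [0.58644514 0.27236285 0.0704699 ] 0.0650912438770843
z36
([9, 48], 486.4, 67.6, [11.6, 51.0], 81.4, np.float64(35.4), 966)
([64, 128], 538.1, 95.7, [15.0, 2.6], 3.2, np.float64(36.1), 275)
([317, 203], 586.4, 272.1, [60.4, 35.5], 2.6, np.float64(35.7), 3463)
([220, 207], 593.6, 200.7, [59.7, 36.0], 2.5, np.float64(35.7), 3444)
([123, 209], 596.6, 127.2, [36.4, 15.4], 1.9, np.float64(35.2), 999)
([417, 211], 586.4, 347.9, [35.3, 14.3], 2.1, np.float64(35.4), 903)
([97, 279], 656.3, 99.6, [19.4, 10.5], 37.6, np.float64(35.8), 252)
[[-0.01, 0.01, 8.5], np.float64(0.0)]
```

View pics/w11.png

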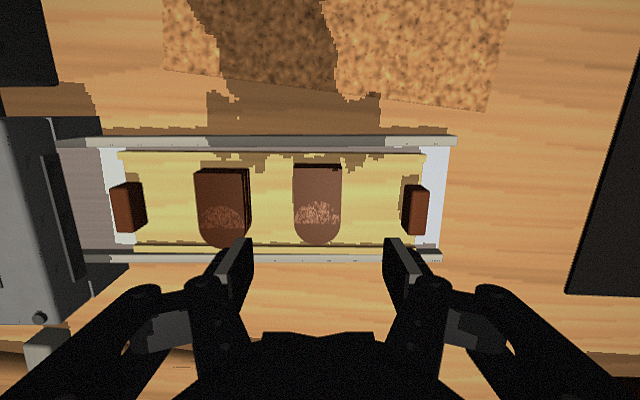

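Call:
{"method": "carry_out", "body": {
  "steps": [
    [[0,0,0],[0,0,2],95],
    [[0,0,0],[0,0,4],95],
    [[0,0,0],[0,0,6],95],
    [[0,0,0],[0,0,7.2],95],
    [[0,0,0],[0,0,8],95],
    [[0,0,0],[0,0,8.3],95],
    [[0,0,0],[0,0,8.3],95],
    [[0,0,0],[0,0,8.3],95]
  ]
}}

```text
clock: 49.15
tcp_pos: [0.587, 0.2725, -0.0118]
orientation: [0.001, -0.026, 1.0, 0.0]
wrist_force: [0.0, 0.3, 0.3]
finger_gap: 0.0534
grip_force: 0.0
```

Call:
{"method": "carry_out", "body": {
  "steps": [
    [[0,0,0],[0,0,0],255],
    [[0,0,0],[0,0,0],255],
    [[0,0,0],[0,0,0],255],
    [[0,0,0],[0,0,0],255],
    [[0,0,0],[0,0,0],255],
    [[0,0,0],[0,0,-3],255],
    [[0,0,0],[0,0,-6],255],
    [[0,0,0],[0,0,-9],255]
  ],
  "force": 50
}}

```text
clock: 50.15
tcp_pos: [0.5858, 0.2721, 0.0775]
orientation: [-0.001, -0.026, 1.0, -0.0]
wrist_force: [0.2, -0.9, -1.0]
finger_gap: 0.0347
grip_force: 51.3
```

```bash
python3 - <<'E'
from m import *
s=env.get_state(); print(s['clock'],s['tcp_pos'],s['finger_gap'])
ct=env.get_calibration('top'); c=env.get_calibration('wrist')
print(plan((.432,.325,.07),93))
# board corners seen earlier, shift camera pose to then: same xy, z differs
c['origin']=np.array(c['origin'])+[.5864-s['tcp_pos'][0],.2724-s['tcp_pos'][1],.0705-s['tcp_pos'][2]]
print((onplane(c,[(162,70),(488,110),(512,0)],.003)*1000).round())
E
```

```text
50.15 [0.58576303 0.27212323 0.07754619] 0.034748203548350245
[[15.08, 6.09, 0.77], np.float64(0.0)]
[[494. 150.   3.]
 [510. 402.   3.]
 [434. 404.   3.]]
```

Call:
{"method": "carry_out", "body": {
  "steps": [
    [[0,0,0],[1.5,0.6,0],255],
    [[0,0,0],[4,1.6,0],255],
    [[0,0,0],[7,2.8,0],255],
    [[0,0,0],[10,4,0],255],
    [[0,0,0],[13,5.2,0],255],
    [[0,0,0],[15,6,0],255],
    [[0,0,0],[15,6,0],255],
    [[0,0,0],[15,6,0],255]
  ]
}}

```text
clock: 51.15
tcp_pos: [0.434, 0.3244, 0.0773]
orientation: [0.0, -0.026, 1.0, -0.0]
wrist_force: [0.8, 0.3, -0.2]
finger_gap: 0.0347
grip_force: 51.3
```

Call:
{"method": "carry_out", "body": {
  "steps": [
    [[0,0,0],[0,0,2],255],
    [[0,0,0],[0,0,4],255],
    [[0,0,0],[0,0,6],255],
    [[0,0,0],[0,0,8],255],
    [[0,0,0],[0,0,9],255],
    [[0,0,0],[0,0,9.6],255],
    [[0,0,0],[0,0,9.9],255],
    [[0,0,0],[0,0,9.9],255]
  ]
}}

```text
clock: 52.15
tcp_pos: [0.4338, 0.3245, -0.0213]
orientation: [0.0, -0.026, 1.0, 0.0]
wrist_force: [-0.9, -0.3, -0.2]
finger_gap: 0.035
grip_force: 51.3
```

Call:
{"method": "carry_out", "body": {
  "steps": [
    [[0,0,0],[0,0,0.1],255],
    [[0,0,0],[0,0,0.1],255],
    [[0,0,0],[0,0,0.1],95],
    [[0,0,0],[0,0,0.1],95],
    [[0,0,0],[0,0,0.1],95],
    [[0,0,0],[0,0,-3],95],
    [[0,0,0],[0,0,-6],95],
    [[0,0,0],[0,0,-9.8],95]
  ]
}}

```text
clock: 53.15
tcp_pos: [0.4329, 0.3241, 0.0768]
orientation: [-0.001, -0.026, 1.0, -0.0]
wrist_force: [0.9, -0.5, -0.7]
finger_gap: 0.0539
grip_force: 0.0
```

```bash
python3 - <<'E'
from m import *
s=env.get_state(); print(s['clock'],s['tcp_pos'],s['finger_gap'])
P,uv,im=cloud((0,0,640,400),.020,.030); print('z25',*rects(P,uv),sep='\n')
print(plan((.593,.2005,.075),93))
E
```

```text
53.15 [0.43286599 0.32405695 0.0768279 ] 0.05385215042901559
z25
([318, 196], 432.8, 324.8, [59.7, 35.8], 2.7, np.float64(24.7), 3010)
([8, 242], 478.4, 67.2, [62.1, 4.2], 3.1, np.float64(24.5), 712)
([35, 296], 532.3, 72.9, [52.7, 15.2], 75.6, np.float64(24.9), 512)
([196, 357], 592.2, 218.8, [40.7, 1.9], 1.5, np.float64(25.7), 154)
[[-15.03, -13.33, 0.8], np.float64(0.0)]
```

Heel placed flat at (0.433, 0.325). Next the second heel.

Call:
{"method": "carry_out", "body": {
  "steps": [
    [[0,0,0],[-2,-1.8,0],95],
    [[0,0,0],[-5,-4.4,0],95],
    [[0,0,0],[-8,-7.1,0],95],
    [[0,0,0],[-11,-9.8,0],95],
    [[0,0,0],[-14,-12.4,0],95],
    [[0,0,0],[-15.1,-13.3,0],95],
    [[0,0,0],[-15.1,-13.3,0],95],
    [[0,0,0],[-15.1,-13.3,0],95]
  ]
}}

```text
clock: 54.2
tcp_pos: [0.59, 0.2003, 0.0763]
orientation: [-0.001, -0.027, 1.0, 0.0]
wrist_force: [-0.7, 0.3, 0.1]
finger_gap: 0.0536
grip_force: 0.0
```

```bash
python3 - <<'E'
from m import *
s=env.get_state(); print(s['clock'],s['tcp_pos'],s['finger_gap'])
P,uv,im=cloud((200,100,440,400),.031,.041); r=rects(P,uv); print('z36',*r,sep='\n')
print(plan((.5935,.2007,-.012),93))
E
```

```text
54.2 [0.59000187 0.20028085 0.07626469] 0.05356329573527743
z36
([317, 205], 593.4, 200.4, [59.5, 35.4], 2.2, np.float64(35.7), 3263)
([221, 207], 596.3, 126.5, [35.8, 14.3], 2.1, np.float64(35.4), 874)
[[-0.36, 0.01, 8.84], np.float64(0.1)]
```

Call:
{"method": "carry_out", "body": {
  "steps": [
    [[0,0,0],[-0.2,0,2],95],
    [[0,0,0],[-0.2,0,4],95],
    [[0,0,0],[-0.2,0,6],95],
    [[0,0,0],[-0.2,0,7.5],95],
    [[0,0,0],[-0.2,0,8.4],95],
    [[0,0,0],[-0.2,0,8.8],95],
    [[0,0,0],[-0.2,0,8.8],95],
    [[0,0,0],[-0.2,0,8.8],95]
  ]
}}

```text
clock: 55.25
tcp_pos: [0.5938, 0.1997, -0.0109]
orientation: [0.001, -0.026, 1.0, 0.0]
wrist_force: [-0.3, -0.2, 0.0]
finger_gap: 0.0535
grip_force: 0.0
```

Call:
{"method": "carry_out", "body": {
  "steps": [
    [[0,0,0],[0,0,0],255],
    [[0,0,0],[0,0,0],255],
    [[0,0,0],[0,0,0],255],
    [[0,0,0],[0,0,0],255],
    [[0,0,0],[0,0,0],255],
    [[0,0,0],[0,0,-3],255],
    [[0,0,0],[0,0,-6],255],
    [[0,0,0],[0,0,-9],255]
  ]
}}

```text
clock: 56.25
tcp_pos: [0.5926, 0.1995, 0.0786]
orientation: [-0.001, -0.026, 1.0, -0.0]
wrist_force: [-0.1, -0.7, 0.3]
finger_gap: 0.0345
grip_force: 51.2
```

```bash
python3 - <<'E'
from m import *
print(plan((.432,.23,.077),93))
E
```

```text
[[15.88, 3.89, 0.19], np.float64(0.0)]
```

Call:
{"method": "carry_out", "body": {
  "steps": [
    [[0,0,0],[1.5,0.4,0],255],
    [[0,0,0],[4,1,0],255],
    [[0,0,0],[7,1.7,0],255],
    [[0,0,0],[10,2.5,0],255],
    [[0,0,0],[13,3.2,0],255],
    [[0,0,0],[15.8,3.9,0],255],
    [[0,0,0],[15.8,3.9,0],255],
    [[0,0,0],[15.8,3.9,0],255]
  ]
}}

```text
clock: 57.25
tcp_pos: [0.434, 0.2304, 0.0785]
orientation: [0.0, -0.026, 1.0, -0.0]
wrist_force: [1.0, 0.3, -0.6]
finger_gap: 0.0347
grip_force: 51.2
```

Call:
{"method": "carry_out", "body": {
  "steps": [
    [[0,0,0],[0,0,2],255],
    [[0,0,0],[0,0,4],255],
    [[0,0,0],[0,0,6],255],
    [[0,0,0],[0,0,8],255],
    [[0,0,0],[0,0,9],255],
    [[0,0,0],[0,0,9.6],255],
    [[0,0,0],[0,0,9.9],255],
    [[0,0,0],[0,0,9.9],255]
  ]
}}

```text
clock: 58.25
tcp_pos: [0.4338, 0.2303, -0.0203]
orientation: [0.0, -0.026, 1.0, 0.0]
wrist_force: [-0.1, -0.7, -0.0]
finger_gap: 0.0348
grip_force: 51.2
```

Call:
{"method": "carry_out", "body": {
  "steps": [
    [[0,0,0],[0,0,0.1],255],
    [[0,0,0],[0,0,0.1],255],
    [[0,0,0],[0,0,0.1],95],
    [[0,0,0],[0,0,0.1],95],
    [[0,0,0],[0,0,0.1],95],
    [[0,0,0],[0,0,-3],95],
    [[0,0,0],[0,0,-7],95],
    [[0,0,0],[0,0,-12],95]
  ]
}}

```text
clock: 59.25
tcp_pos: [0.4325, 0.2299, 0.0999]
orientation: [-0.001, -0.026, 1.0, -0.0]
wrist_force: [1.1, 0.5, 0.2]
finger_gap: 0.0533
grip_force: 0.0
```

```bash
python3 - <<'E'
from m import *
s=env.get_state(); print(s['clock'],s['tcp_pos'],s['wrist_force'])
P,uv,im=cloud((0,0,640,400),.020,.030); print('z25',*rects(P,uv),sep='\n')
t,_,ct=grab('top'); S,_,_=grab('scene','s12.png')
E
```

```text
59.25 [0.43250836 0.22994146 0.09994314] [1.11271019 0.54535624 0.22144364]
z25
([121, 195], 431.0, 40.9, [147.4, 73.6], 45.6, np.float64(25.1), 1025)
([318, 191], 433.4, 230.9, [59.6, 35.4], 2.1, np.float64(24.7), 2526)
([425, 195], 432.7, 324.6, [60.0, 36.5], 2.9, np.float64(24.6), 2573)
([79, 284], 530.6, 5.4, [12.1, 143.1], 3.7, np.float64(26.2), 907)
```

View pics/s12.png

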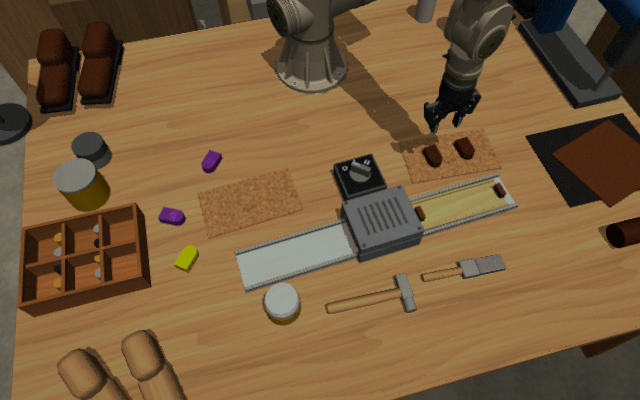

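The final view shows both heels flat on the left board at (432,155) and (465,147). The right board is empty, the tray is out past the hood at (455,207), and the dial is at the ring. The tin, hammer and brush have not moved.

```bash
python3 -c "
from h import env; print(env.hand_in())"
```

```text
the job is handed in; nothing more can be done
None
```

I've handed the job in: both heels went through the hood with the dial on the single bar for about 7 s, now lie flat on the left board, and the dial is off; the tray was about 3 mm off centre under the hood.

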